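# Cover the sample pots and stow the tray under the balance shelf

### The arm

A 6-joint arm with a two-finger parallel gripper is mounted at the origin on the work surface. World frame = base frame: x ahead of the robot, y to its left, z up, the work surface at z = 0. Lengths are in mm, angles in degrees, forces in N, time in s.
With the tool pointing down it reaches from about 300 to 850 mm from the base axis. Payload 4.2 kg.
Tool frame: the origin (TCP) lies at the very end of the fingers, on their centre line; the grasp point (between the pads) lies 19 mm behind it; z points along the fingers, y is the line along which they close (so a half turn about z gives the same grasp; the last joint's range is limited). The gripper opens to 91 mm and grips with 3 to 60 N. Pads are 32 mm wide; open, the fingers measure 118 mm over their backs; the gripper's body (76 mm by 178 mm) begins 60 mm behind the grasp point.
Start: joints at [-78.495, 18.312, 89.639, -0, 72.044, -1.146], TCP at [125.933, -561.056, 213.976] pointing down, gripper open.
Joint ranges: [-177.97, 177.97], [-48.28, 115.42], [12.27, 149.76], [-77.06, 257.06], [2.81, 150.46], [-146.56, 146.56]. Speed limits (degrees/s): [147.25, 147.25, 180, 180, 180, 180].

### API

Orientations are given as [roll, pitch, yaw] about the fixed x, y, z axes, in that order (R = Rz(yaw) Ry(pitch) Rx(roll)).
In Python, from workcell import env, grab_frame gives the robot as it stands. The module is installed in compiled form; this text tells all that it offers.
- The arm moves only by the tool move_arm, never from a script. Its argument "plan" is a list of rows, each an object of numbers: "tx", "ty", "tz": the shift along the tool's x, y, z in cm; "wx", "wy", "wz": the turn, a rotation vector about the tool's x, y, z in rad. In form: [{"tx": .., "ty": .., "tz": .., "wx": .., "wy": .., "wz": ..}, ...]. A call has 1 to 12 rows; each row shifts and turns the commanded pose from where the row before left it, along the tool's axes as they then stand; what a row does not reach is not made up. A row lasts 1/12 s, in which the tool goes at most 41.7 mm and 7.16 degrees, less where a joint would pass 70% of its speed; a pose out of reach is approached as far as the arm can. A call is refused whole if a number of a shift passes 4.17 or a number of a turn 0.125, either way. A call with a gripper value outside its range is refused whole. "gripper" is the finger opening in cm, from 0 to 9.12, set as the call begins (left out, the last holds). The fingers move at their own pace and stop on an object; "force" is the grip in N (left out, the last holds). Time passes only in rows, so rows that do not move let the fingers close. It gives the time, the measured TCP pose, the force, the opening and the grip force at its end, in the units of the state.
- env.state(): the state, without advancing time (a new reading comes with each control period).
- grab_frame(name): name is "side" or "top"; returns a dict with "color" (480x640x3 uint8, red, green, blue), "vfov" (degrees; the focal length in pixels is half the picture's height over the tangent of half this angle, whatever the lens; pixels are square), "cx", "cy" (the principal point, pixels), "view" (4x4, takes a point from world to camera coordinates). Camera axes: x right, y up, looking along -z (the intrinsics and any distortion apply to the point x, -y, -z); pixel columns grow to the right and rows downward; lengths in mm; the calibration is good to about 2 mm. A picture is of the moment at which its call begins. There is no depth.
- env.job_done(): hands the job in; it is judged then, once.
The state is a dict: "time_s": time; "qpos": joint angles; "qvel": joint speeds; "effort": joint torques, N m; "ee_pos": TCP position; "ee_rot": TCP orientation; "force": force on the tool from outside, world axes, zero at the start; "torque": the same for the moment, N m; "gripper_width": finger opening in mm; "gripper_force": force on a finger pad.
Only numpy, scipy, OpenCV 4.12 (cv2) and the standard library are available. Lean on these libraries where they do the work, as an engineer would, in place of code of your own. Each camera call takes 0.05 s, during which the arm holds its last target. There are 200 camera calls.

### The job

Pull the tray fully out from under the balance shelf, stand every white sample pot upright on it, and set a loose cover on each pot so that it sits seated and level on the rim. Then slide the tray back under the shelf until it is fully home, with the covers still in place; do not knock the shelf or disturb the brown bottle and the yellow-lidded jar. A spare cover can stay on the bench.

Things in the scene. Friction and masses are not known exactly. Their poses are not given: they have to be found in the camera images.
- tray (a joint): how far the tray is drawn out along its runners, in m: 0 = fully home under the shelf (end stop), 0.17 = fully out towards the robot (end stop). The tray cannot lift off; it slides with about 3 N of friction and stays where it is left.
- tray_floor (a point): centre of the tray's flat floor (on its upper face, 14 mm above the bench); x points away from the robot, towards the shelf (tray pushed in = +x), y along the tray's length, z up. Aluminium tray, inside 96 (x) by 312 mm (y), 6 mm high lip all round; room for three pots in a row, e.g. at y = -100, 0, +100 mm.
- tray_grip (a point): where to hold the tray's handle: a black upright blade on the robot side of the tray, 12 mm thick (along the tray's y), 42 mm long (along its x), its top 18 mm above this point and 90 mm above the bench. It stands 78 mm in front of the tray's middle line and 45 mm to the +y side of its centre, and stays outside the shelf when the tray is home.
- shelf: fixed white shelf on grey side panels, a blue balance on top. Origin on the bench under the centre of the fully drawn-out tray; x away from the robot, z up, axes as the tray. The board spans x = 145 to 305 mm, y = +-187 mm; underside 125, top 140 mm above the bench (balance, from x = 195 mm, to 190 mm). A pot on the tray with cover seated reaches 120 mm and passes beneath, hidden from above.
- pot0: open round white sample pot, standing upright at the start: 60 mm outside diameter, 60 mm high, 3 mm wall (54 mm mouth), 4 mm bottom, about 0.12 kg, empty, no handle; all pots are alike, and two or three are present. Origin at the centre of its underside, z up to its mouth.
- pot1: open round white sample pot, standing upright at the start: 60 mm outside diameter, 60 mm high, 3 mm wall (54 mm mouth), 4 mm bottom, about 0.12 kg, empty, no handle; all pots are alike, and two or three are present. Origin at the centre of its underside, z up to its mouth.
- pot2: open round white sample pot, standing upright at the start: 60 mm outside diameter, 60 mm high, 3 mm wall (54 mm mouth), 4 mm bottom, about 0.12 kg, empty, no handle; all pots are alike, and two or three are present. Origin at the centre of its underside, z up to its mouth.
- cover0: loose white cover, lying right way up: 72 mm disc 4 mm thick, its underside 8 mm above the origin; below it a centring plug tapering from 49.6 to 40 mm diameter; on top a black upright knob, 18 mm diameter, from 12 to 46 mm above the origin; 0.07 kg. Fits any pot; three are always present. Origin at the centre of the plug foot, z up. Seated flat on a rim, the origin is 52 mm above the pot's.
- cover1: loose white cover, lying right way up: 72 mm disc 4 mm thick, its underside 8 mm above the origin; below it a centring plug tapering from 49.6 to 40 mm diameter; on top a black upright knob, 18 mm diameter, from 12 to 46 mm above the origin; 0.07 kg. Fits any pot; three are always present. Origin at the centre of the plug foot, z up. Seated flat on a rim, the origin is 52 mm above the pot's.
- cover2: loose white cover, lying right way up: 72 mm disc 4 mm thick, its underside 8 mm above the origin; below it a centring plug tapering from 49.6 to 40 mm diameter; on top a black upright knob, 18 mm diameter, from 12 to 46 mm above the origin; 0.07 kg. Fits any pot; three are always present. Origin at the centre of the plug foot, z up. Seated flat on a rim, the origin is 52 mm above the pot's.
- brown_bottle: bystander: small brown bottle with black cap, 54 mm diameter, 95 mm high, standing on the bench to the left of the shelf. Origin under its centre.
- tip_jar: bystander: clear jar with a yellow lid, 100 mm diameter, 130 mm high, standing on the bench to the right of the shelf. Origin under its centre.

How it is judged (in metres and radians):
On the way, in this order (a step that is already met when the one before it is completed fails the run):
1. the tray is pulled fully out (to within 15 mm) (value of joint tray above 0.155 m), for 0.2 s.
2. with the tray out, every pot stands on the tray with a cover seated level on its rim (x of pot0 in the frame of tray_floor between -0.024 and 0.024 m and y of pot0 in the frame of tray_floor between -0.13 and 0.13 m and z of pot0 in the frame of tray_floor between -0.004 and 0.004 m and angle between each of pot0, pot1, pot2's own z axis and vertical below 0.06 rad and ((horizontal distance between cover0 and pot0 below 0.006 m and z of cover0 in the frame of pot0 between 0.049 and 0.0545 m and angle between the z axis of cover0 and the z axis of pot0, either way round below 0.06 rad and angle between cover0's own z axis and vertical below 0.07 rad) or (horizontal distance between cover1 and pot0 below 0.006 m and z of cover1 in the frame of pot0 between 0.049 and 0.0545 m and angle between the z axis of cover1 and the z axis of pot0, either way round below 0.06 rad and angle between cover1's own z axis and vertical below 0.07 rad) or (horizontal distance between cover2 and pot0 below 0.006 m and z of cover2 in the frame of pot0 between 0.049 and 0.0545 m and angle between the z axis of cover2 and the z axis of pot0, either way round below 0.06 rad and angle between cover2's own z axis and vertical below 0.07 rad)) and x of pot1 in the frame of tray_floor between -0.024 and 0.024 m and y of pot1 in the frame of tray_floor between -0.13 and 0.13 m and z of pot1 in the frame of tray_floor between -0.004 and 0.004 m and ((horizontal distance between cover0 and pot1 below 0.006 m and z of cover0 in the frame of pot1 between 0.049 and 0.0545 m and angle between the z axis of cover0 and the z axis of pot1, either way round below 0.06 rad and angle between cover0's own z axis and vertical below 0.07 rad) or (horizontal distance between cover1 and pot1 below 0.006 m and z of cover1 in the frame of pot1 between 0.049 and 0.0545 m and angle between the z axis of cover1 and the z axis of pot1, either way round below 0.06 rad and angle between cover1's own z axis and vertical below 0.07 rad) or (horizontal distance between cover2 and pot1 below 0.006 m and z of cover2 in the frame of pot1 between 0.049 and 0.0545 m and angle between the z axis of cover2 and the z axis of pot1, either way round below 0.06 rad and angle between cover2's own z axis and vertical below 0.07 rad)) and x of pot2 in the frame of tray_floor between -0.024 and 0.024 m and y of pot2 in the frame of tray_floor between -0.13 and 0.13 m and z of pot2 in the frame of tray_floor between -0.004 and 0.004 m and ((horizontal distance between cover0 and pot2 below 0.006 m and z of cover0 in the frame of pot2 between 0.049 and 0.0545 m and angle between the z axis of cover0 and the z axis of pot2, either way round below 0.06 rad and angle between cover0's own z axis and vertical below 0.07 rad) or (horizontal distance between cover1 and pot2 below 0.006 m and z of cover1 in the frame of pot2 between 0.049 and 0.0545 m and angle between the z axis of cover1 and the z axis of pot2, either way round below 0.06 rad and angle between cover1's own z axis and vertical below 0.07 rad) or (horizontal distance between cover2 and pot2 below 0.006 m and z of cover2 in the frame of pot2 between 0.049 and 0.0545 m and angle between the z axis of cover2 and the z axis of pot2, either way round below 0.06 rad and angle between cover2's own z axis and vertical below 0.07 rad)) and value of joint tray above 0.1 m), for 0.3 s.
At the end, for the whole second after the job is handed in: The tray is home (within 8 mm of its inner stop); every pot present stands upright on the tray floor inside the lip, and each has a cover seated on it: centred within 6 mm, disc on the rim (height within about 3 mm), level within 0.06 rad; all at rest (x of pot0 in the frame of tray_floor between -0.024 and 0.024 m and y of pot0 in the frame of tray_floor between -0.13 and 0.13 m and z of pot0 in the frame of tray_floor between -0.004 and 0.004 m and angle between each of pot0, pot1, pot2's own z axis and vertical below 0.06 rad and ((horizontal distance between cover0 and pot0 below 0.006 m and z of cover0 in the frame of pot0 between 0.049 and 0.0545 m and angle between the z axis of cover0 and the z axis of pot0, either way round below 0.06 rad and angle between cover0's own z axis and vertical below 0.07 rad) or (horizontal distance between cover1 and pot0 below 0.006 m and z of cover1 in the frame of pot0 between 0.049 and 0.0545 m and angle between the z axis of cover1 and the z axis of pot0, either way round below 0.06 rad and angle between cover1's own z axis and vertical below 0.07 rad) or (horizontal distance between cover2 and pot0 below 0.006 m and z of cover2 in the frame of pot0 between 0.049 and 0.0545 m and angle between the z axis of cover2 and the z axis of pot0, either way round below 0.06 rad and angle between cover2's own z axis and vertical below 0.07 rad)) and x of pot1 in the frame of tray_floor between -0.024 and 0.024 m and y of pot1 in the frame of tray_floor between -0.13 and 0.13 m and z of pot1 in the frame of tray_floor between -0.004 and 0.004 m and ((horizontal distance between cover0 and pot1 below 0.006 m and z of cover0 in the frame of pot1 between 0.049 and 0.0545 m and angle between the z axis of cover0 and the z axis of pot1, either way round below 0.06 rad and angle between cover0's own z axis and vertical below 0.07 rad) or (horizontal distance between cover1 and pot1 below 0.006 m and z of cover1 in the frame of pot1 between 0.049 and 0.0545 m and angle between the z axis of cover1 and the z axis of pot1, either way round below 0.06 rad and angle between cover1's own z axis and vertical below 0.07 rad) or (horizontal distance between cover2 and pot1 below 0.006 m and z of cover2 in the frame of pot1 between 0.049 and 0.0545 m and angle between the z axis of cover2 and the z axis of pot1, either way round below 0.06 rad and angle between cover2's own z axis and vertical below 0.07 rad)) and x of pot2 in the frame of tray_floor between -0.024 and 0.024 m and y of pot2 in the frame of tray_floor between -0.13 and 0.13 m and z of pot2 in the frame of tray_floor between -0.004 and 0.004 m and ((horizontal distance between cover0 and pot2 below 0.006 m and z of cover0 in the frame of pot2 between 0.049 and 0.0545 m and angle between the z axis of cover0 and the z axis of pot2, either way round below 0.06 rad and angle between cover0's own z axis and vertical below 0.07 rad) or (horizontal distance between cover1 and pot2 below 0.006 m and z of cover1 in the frame of pot2 between 0.049 and 0.0545 m and angle between the z axis of cover1 and the z axis of pot2, either way round below 0.06 rad and angle between cover1's own z axis and vertical below 0.07 rad) or (horizontal distance between cover2 and pot2 below 0.006 m and z of cover2 in the frame of pot2 between 0.049 and 0.0545 m and angle between the z axis of cover2 and the z axis of pot2, either way round below 0.06 rad and angle between cover2's own z axis and vertical below 0.07 rad)) and value of joint tray below 0.008 m and linear speed of each of pot0, pot1, pot2, cover0, cover1, cover2 below 0.02 m/s); the robot touches nothing.
It fails at once if the brown bottle or the yellow-lidded jar is shifted by more than 30 mm (distance of any of brown_bottle, tip_jar from where it was at the start of the episode above 0.03 m).
It fails at once if the shelf is knocked by the arm or by anything it moves (more than 25 N) (contact force between shelf and anything else above 25 N).
Of pot0, pot1, pot2 only 2 to 3 are there at a start; the rules pass over those that are not, and their reading is None.
At some moment in a run one of pot0, pot1, pot2, cover0, cover1, cover2 may be knocked a few centimetres aside while the robot is not near it.
It also fails if it takes over 210 s, if anything falls off the work surface, if the arm or the gripper's body presses on something with over 40 N, if the wrist force passes 120 N, or if a joint passes its speed limit or range.

## Working session

There is one attempt and no reset: what is moved stays moved. The work goes in short steps, Python scripts to look and compute and a tool call to move; the robot and the scene stay as the last step left them, time stands still between calls to the robot, and variables do not carry over. Pictures are saved under pics/ and viewed, at most 14 in all, crops included, and the job is handed in when it is done.

Besides the shell and the picture viewer there is one more tool, called after "Emit:" as a command line: name --argument value ..., lists and objects as JSON in quotes. move_arm: Moves the arm, as the interface text tells. Its arguments: {"type":"object","properties":{"plan":{"type":"array","items":{"type":"object","properties":{"tx":{"type":"number"},"ty":{"type":"number"},"tz":{"type":"number"},"wx":{"type":"number"},"wy":{"type":"number"},"wz":{"type":"number"}}}},"gripper":{"type":"number"},"force":{"type":"number"}},"required":["plan"]}

```bash
mkdir -p pics; python3 - <<'E'
from workcell import env, grab_frame
import cv2,numpy as np
for n in("top","side"):
    f=grab_frame(n); print(n,f["vfov"],f["cx"],f["cy"],np.round(f["view"],4).tolist(),[k for k in f])
    cv2.imwrite(f"pics/{n}0.png",f["color"][...,::-1])
print(env.state())
E
```

```text
top 44.48758242719292 312.2756011595974 244.5996615373448 [[0.0176, -0.9998, -0.0058, 11.2267], [0.9908, 0.0167, 0.1346, -553.3326], [-0.1345, -0.0081, 0.9909, -1461.5301], [0.0, 0.0, 0.0, 1.0]] ['color', 'vfov', 'cx', 'cy', 'view']
side 46.82971012129111 312.7632291612016 233.3749859570078 [[0.9882, -0.1525, 0.0123, -531.2668], [0.1116, 0.7736, 0.6238, -105.7703], [-0.1047, -0.6151, 0.7815, -1165.6539], [0.0, 0.0, 0.0, 1.0]] ['color', 'vfov', 'cx', 'cy', 'view']
{'time_s': 0.1, 'qpos': array([-7.84967553e+01,  1.83456510e+01,  8.96973995e+01, -4.57131468e-04,
        7.20445651e+01, -1.14641624e+00]), 'qvel': array([-0.00069464, -0.07191373,  0.007813  ,  0.13052527,  0.03080799,
       -0.02689115]), 'effort': array([ 1.32035384e-04, -4.13332844e+01, -2.32509452e+01,  7.28719379e-02,
        4.21725994e-02, -4.90346963e-05]), 'ee_pos': array([ 125.82399292, -560.61199375,  213.24135359]), 'ee_rot': array([-1.79912393e+02, -1.31839403e-03,  1.26498012e+01]), 'force': array([-0.63313967, -0.26279203, -0.85390655]), 'torque': array([-0.05866178, -0.01179781,  0.01571384]), 'gripper_force': 0.0, 'gripper_width': 91.1970559369866}
```

View pics/top0.png

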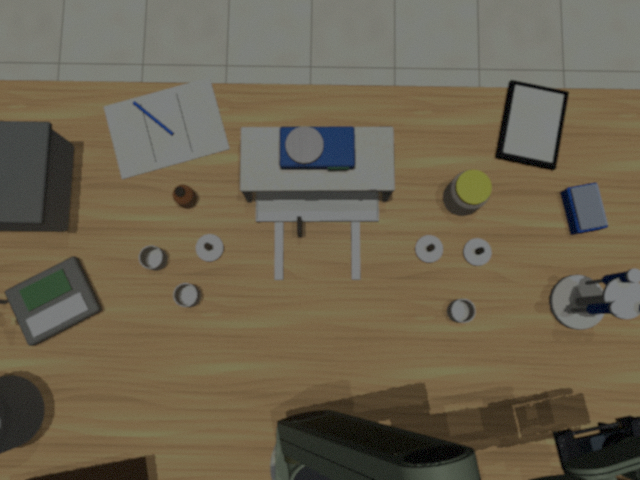

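View pics/side0.png

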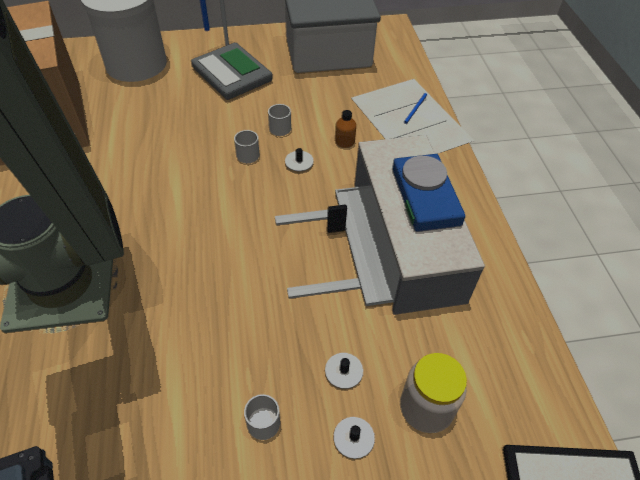

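```bash
cat > h.py <<'E'
import cv2,numpy as np
from scipy.optimize import minimize
from workcell import env, grab_frame
def frames(): return {n:grab_frame(n) for n in("top","side")}
def proj(f,P):
    P=np.atleast_2d(P); c=P@f["view"][:3,:3].T+f["view"][:3,3]
    F=240/np.tan(np.radians(f["vfov"]/2)); return np.c_[f["cx"]-F*c[:,0]/c[:,2],f["cy"]+F*c[:,1]/c[:,2]]
def ray(f,u,z):
    F=240/np.tan(np.radians(f["vfov"]/2)); R,t=f["view"][:3,:3],f["view"][:3,3]
    d=R.T@np.array([(u[0]-f["cx"])/F,-(u[1]-f["cy"])/F,-1]); c=-R.T@t
    return (c+d*(z-c[2])/d[2])[:2]
a=np.linspace(0,2*np.pi,60)[:-1]
circ=lambda x,y,z,r:np.c_[x+r*np.cos(a),y+r*np.sin(a),np.full(a.size,z)]
SH={"pot":[[(0,30),(60,30)]],"cover":[[(8,36),(12,36)],[(12,9),(46,9)]]}
def mask(f):
    h=cv2.cvtColor(f["color"],cv2.COLOR_RGB2HSV).astype(int)
    return (((h[...,1]<55)|(h[...,2]<40))*255).astype(np.uint8)
def fit(fs,kind,x,y,z0=0,S=8,W=32,mk=mask):
    T=[]
    for f in fs:
        u=proj(f,[x,y,z0+25])[0].round().astype(int)-W
        c=mk(f)[u[1]:u[1]+2*W,u[0]:u[0]+2*W]
        T.append((f,u,cv2.resize(c,None,fx=S,fy=S,interpolation=cv2.INTER_LINEAR)>127))
    def cost(p):
        e=0
        for f,u,m in T:
            r=np.zeros(m.shape,np.uint8)
            for s in SH[kind]:
                q=np.vstack([circ(p[0],p[1],z0+z,rad) for z,rad in s])
                k=cv2.convexHull(((proj(f,q)-u+.5)*S).astype(np.float32))
                cv2.fillConvexPoly(r,(k*16).round().astype(np.int32),1,shift=4)
            r=r>0; e+=1-(r&m).sum()/(r|m).sum()
        return e/len(T)
    o=minimize(cost,[x,y],method="Nelder-Mead",options=dict(initial_simplex=[[x-12,y-8],[x+12,y-8],[x,y+12]],xatol=.1))
    return o.x.round(1),round(o.fun,3)
E
python3 - <<'E'
from h import *
fs=frames(); T,S=fs["top"],fs["side"]; tiles=[]
def tile(f,u,w=25):
    u=np.round(u).astype(int); c=f["color"][u[1]-w:u[1]+w,u[0]-w:u[0]+w,::-1]
    return cv2.resize(c,(200,200),interpolation=cv2.INTER_NEAREST)
for k,u in [("pot",(152,258)),("pot",(187,295)),("pot",(461,310)),("cover",(209,247)),("cover",(429,248)),("cover",(477,251))]:
    x,y=ray(T,u,30 if k=="pot" else 12)
    print(k,(x.round(),y.round()),fit([T],k,x,y),fit([S],k,x,y),fit([T,S],k,x,y))
for u in [(300,226),(264,208),(371,208),(280,277),(356,277),(246,190),(388,190)]: tiles.append(tile(T,u))
for u in [(338,218),(350,192),(375,297),(152+128,120),(345,370)]: tiles.append(tile(S,u))
cv2.imwrite("pics/t1.png",np.vstack([np.hstack(tiles[i:i+4]) for i in(0,4,8)]))
E
```

```text
pot (np.float64(513.0), np.float64(431.0)) (array([513.8, 429.6]), np.float64(0.275)) (array([513.7, 426.9]), np.float64(0.335)) (array([513.6, 428.2]), np.float64(0.307))
pot (np.float64(420.0), np.float64(337.0)) (array([419.9, 337.3]), np.float64(0.207)) (array([420.5, 336. ]), np.float64(0.251)) (array([420., 337.]), np.float64(0.23))
pot (np.float64(394.0), np.float64(-358.0)) (array([ 392.7, -357.2]), np.float64(0.112)) (array([ 392.9, -355.8]), np.float64(0.056)) (array([ 392.7, -356.6]), np.float64(0.086))
cover (np.float64(546.0), np.float64(289.0)) (array([545.5, 289.7]), np.float64(0.06)) (array([546. , 286.9]), np.float64(0.371)) (array([545.7, 289.4]), np.float64(0.223))
cover (np.float64(553.0), np.float64(-282.0)) (array([ 552. , -281.3]), np.float64(0.037)) (array([ 552.4, -282.5]), np.float64(0.038)) (array([ 552.2, -282. ]), np.float64(0.043))
cover (np.float64(547.0), np.float64(-406.0)) (array([ 546.2, -406.2]), np.float64(0.029)) (array([ 546.5, -407.7]), np.float64(0.033)) (array([ 546.5, -407. ]), np.float64(0.038))
```

View pics/t1.png

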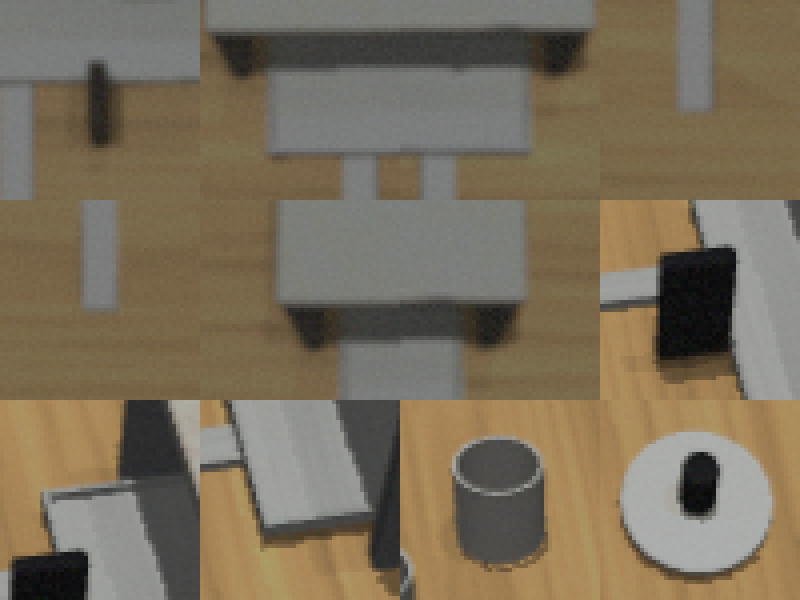

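```bash
python3 - <<'E'
from h import *
f=grab_frame("top");s=grab_frame("side")
R,t=f["view"][:3,:3],f["view"][:3,3];print("cam",(-R.T@t).round())
for n,u,z in [("lipL",(256,221),20),("lipR",(378.5,221),20),("railL",(278.7,279.3),5),("railR",(356,279.3),5),("hfarL",(297.5,216.5),90),("hfarR",(301.7,216.5),90),("hnearL",(297.5,237),90),("hnearR",(301.7,237),90),("shelfL",(240.3,191),140),("shelfR",(394,191),140)]: print(n,ray(f,u,z).round(1))
# side: handle top corners in tile (row 3 col of tile5: origin 313,193)
for n,u in [("nearL",(327.5,206)),("farTop",(346.5,205)),("nearbot",(327,232.5))]: print(n,ray(s,u,90).round(1))
print("side lip",ray(s,(336,192.5),20).round(1),ray(s,(366,306.5),20).round(1))
print("yawfit", np.degrees(np.arctan2(*(ray(f,(256,221),20)-ray(f,(378.5,221),20)))).round(2))
E
```

```text
cam [ 352.    9. 1523.]
lipL [614.9 168.3]
lipR [ 620.2 -150. ]
railL [465.3 106.4]
railR [468.7 -93.7]
hfarL [615.6  58.2]
hfarR [615.8  47.8]
hnearL [564.2  57.1]
hnearR [564.4  46.8]
shelfL [666.5 195.6]
shelfR [ 672.6 -174.4]
nearL [577.3  56.9]
farTop [618.3  53.9]
nearbot [563.9 -14.9]
side lip [617.1 156.6] [ 621.3 -159.5]
yawfit -0.95
```

Emit:
move_arm --plan '[{"wz": 0.1017},{"wz": 0.1017},{"tx": 2.4,"ty": -3.03},{"tx": 2.4,"ty": -3.03},{"tx": 2.4,"ty": -3.03},{"tx": 2.4,"ty": -3.03},{"tx": 2.4,"ty": -3.03},{"tx": 2.4,"ty": -3.03},{"tx": 2.4,"ty": -3.03},{"tx": 2.4,"ty": -3.03},{"tx": 2.4,"ty": -3.03},{"tx": 2.4,"ty": -3.03}]' --gripper 5

```text
schema error: expected keys tx, ty, tz, wx, wy, wz
```

Emit:
move_arm --plan '[{"tx": 2.4,"ty": -3.03},{"tx": 2.4,"ty": -3.03},{"tx": 2.4,"ty": -3.03},{"tx": 2.4,"ty": -3.03},{"tx": 2.4,"ty": -3.03},{"tx": 2.4,"ty": -3.03},{"tx": 2.4,"ty": -3.03},{"tx": 2.4,"ty": -3.03},{"tx": 2.4,"ty": -3.03},{"tx": 2.4,"ty": -3.03},{},{}]'

```text
schema error: expected keys tx, ty, tz, wx, wy, wz
```

```bash
cat >> h.py <<'E'
def to(x,y,z,yaw=None):
    s=env.state(); p=s["ee_pos"]; r=s["ee_rot"]; w=np.radians(r[2]); yw=w if yaw is None else np.radians(yaw)
    d=np.array([x,y,z])-p
    print("t",s["time_s"].__round__(2),"pos",p.round(1),"rot",r.round(2),"F",np.round(s["force"],1),"w",round(s["gripper_width"],1),"gf",round(s["gripper_force"],1))
    print("wz",round(w-yw,4),"then cm tx,ty,tz",(np.array([d[0]*np.cos(yw)+d[1]*np.sin(yw),d[0]*np.sin(yw)-d[1]*np.cos(yw),-d[2]])/10).round(2))
E
python3 -c "
from h import *
to(596,53,53,1)"
```

```text
t 0.3 pos [ 125.9 -560.9  213.7] rot [-179.97    0.     12.65] F [ 0.5 -0.6 -0.6] w 91.1 gf 0.0
wz 0.2034 then cm tx,ty,tz [ 48.07 -60.56  16.07]
```

All six keys are needed in each row.

Emit:
move_arm --plan '[{"tx": 0,"ty": 0,"tz": 0,"wx": 0,"wy": 0,"wz": 0.1017},{"tx": 0,"ty": 0,"tz": 0,"wx": 0,"wy": 0,"wz": 0.1017},{"tx": 2.4,"ty": -3.03,"tz": 0,"wx": 0,"wy": 0,"wz": 0},{"tx": 2.4,"ty": -3.03,"tz": 0,"wx": 0,"wy": 0,"wz": 0},{"tx": 2.4,"ty": -3.03,"tz": 0,"wx": 0,"wy": 0,"wz": 0},{"tx": 2.4,"ty": -3.03,"tz": 0,"wx": 0,"wy": 0,"wz": 0},{"tx": 2.4,"ty": -3.03,"tz": 0,"wx": 0,"wy": 0,"wz": 0},{"tx": 2.4,"ty": -3.03,"tz": 0,"wx": 0,"wy": 0,"wz": 0},{"tx": 2.4,"ty": -3.03,"tz": 0,"wx": 0,"wy": 0,"wz": 0},{"tx": 2.4,"ty": -3.03,"tz": 0,"wx": 0,"wy": 0,"wz": 0},{"tx": 2.4,"ty": -3.03,"tz": 0,"wx": 0,"wy": 0,"wz": 0},{"tx": 2.4,"ty": -3.03,"tz": 0,"wx": 0,"wy": 0,"wz": 0}]' --gripper 5

```text
time_s: 1.3
ee_pos: [361.4, -252.3, 214.2]
ee_rot: [180.0, -0.0, 1.0]
force: [0.3, -1.5, 0.8]
gripper_width: 49.7
gripper_force: 0.0
```

Emit:
move_arm --plan '[{"tx": 2.4,"ty": -3.03,"tz": 0,"wx": 0,"wy": 0,"wz": 0},{"tx": 2.4,"ty": -3.03,"tz": 0,"wx": 0,"wy": 0,"wz": 0},{"tx": 2.4,"ty": -3.03,"tz": 0,"wx": 0,"wy": 0,"wz": 0},{"tx": 2.4,"ty": -3.03,"tz": 0,"wx": 0,"wy": 0,"wz": 0},{"tx": 2.4,"ty": -3.03,"tz": 0,"wx": 0,"wy": 0,"wz": 0},{"tx": 2.4,"ty": -3.03,"tz": 0,"wx": 0,"wy": 0,"wz": 0},{"tx": 2.4,"ty": -3.03,"tz": 0,"wx": 0,"wy": 0,"wz": 0},{"tx": 2.4,"ty": -3.03,"tz": 0,"wx": 0,"wy": 0,"wz": 0},{"tx": 2.4,"ty": -3.03,"tz": 0,"wx": 0,"wy": 0,"wz": 0},{"tx": 2.4,"ty": -3.03,"tz": 0,"wx": 0,"wy": 0,"wz": 0},{"tx": 0,"ty": 0,"tz": 0,"wx": 0,"wy": 0,"wz": 0},{"tx": 0,"ty": 0,"tz": 0,"wx": 0,"wy": 0,"wz": 0}]'

```text
time_s: 2.3
ee_pos: [595.8, 54.7, 213.1]
ee_rot: [180.0, 0.1, 1.2]
force: [-0.8, -0.5, -0.6]
gripper_width: 50.1
gripper_force: 0.0
```

```bash
python3 -c "
from h import *
to(596,53,53,1)"
```

```text
t 2.3 pos [595.8  54.7 213.1] rot [1.7998e+02 7.0000e-02 1.1700e+00] F [-0.8 -0.5 -0.6] w 50.1 gf 0.0
wz 0.0029 then cm tx,ty,tz [1.000e-02 1.700e-01 1.601e+01]
```

Emit:
move_arm --plan '[{"tx": 0,"ty": 0.17,"tz": 3,"wx": 0,"wy": 0,"wz": 0},{"tx": 0,"ty": 0,"tz": 3,"wx": 0,"wy": 0,"wz": 0},{"tx": 0,"ty": 0,"tz": 3,"wx": 0,"wy": 0,"wz": 0},{"tx": 0,"ty": 0,"tz": 3,"wx": 0,"wy": 0,"wz": 0},{"tx": 0,"ty": 0,"tz": 2.5,"wx": 0,"wy": 0,"wz": 0},{"tx": 0,"ty": 0,"tz": 1.5,"wx": 0,"wy": 0,"wz": 0},{"tx": 0,"ty": 0,"tz": 0,"wx": 0,"wy": 0,"wz": 0}]'

```text
time_s: 2.88
ee_pos: [591.7, 49.9, 50.6]
ee_rot: [180.0, 0.5, 0.9]
force: [-0.7, 0.9, -0.5]
gripper_width: 50.2
gripper_force: 0.0
```

Emit:
move_arm --plan '[{"tx": 0,"ty": 0,"tz": 0,"wx": 0,"wy": 0,"wz": 0},{"tx": 0,"ty": 0,"tz": 0,"wx": 0,"wy": 0,"wz": 0},{"tx": 0,"ty": 0,"tz": 0,"wx": 0,"wy": 0,"wz": 0},{"tx": 0,"ty": 0,"tz": 0,"wx": 0,"wy": 0,"wz": 0},{"tx": 0,"ty": 0,"tz": 0,"wx": 0,"wy": 0,"wz": 0},{"tx": 0,"ty": 0,"tz": 0,"wx": 0,"wy": 0,"wz": 0}]' --gripper 0 --force 30

```text
time_s: 3.38
ee_pos: [595.8, 53.3, 54.9]
ee_rot: [-179.8, -0.1, 0.9]
force: [-1.4, 15.0, 2.8]
gripper_width: 12.9
gripper_force: 6.9
```

Emit:
move_arm --plan '[{"tx": -0.5,"ty": -0.1,"tz": 0,"wx": 0,"wy": 0,"wz": 0},{"tx": -1.5,"ty": 0,"tz": 0,"wx": 0,"wy": 0,"wz": 0},{"tx": -1.5,"ty": 0,"tz": 0,"wx": 0,"wy": 0,"wz": 0},{"tx": -1.5,"ty": 0,"tz": 0,"wx": 0,"wy": 0,"wz": 0},{"tx": -1.5,"ty": 0,"tz": 0,"wx": 0,"wy": 0,"wz": 0},{"tx": -1.5,"ty": 0,"tz": 0,"wx": 0,"wy": 0,"wz": 0},{"tx": -1.5,"ty": 0,"tz": 0,"wx": 0,"wy": 0,"wz": 0},{"tx": -1.5,"ty": 0,"tz": 0,"wx": 0,"wy": 0,"wz": 0},{"tx": -1.5,"ty": 0,"tz": 0,"wx": 0,"wy": 0,"wz": 0},{"tx": -0.5,"ty": 0,"tz": 0,"wx": 0,"wy": 0,"wz": 0},{"tx": 0,"ty": 0,"tz": 0,"wx": 0,"wy": 0,"wz": 0}]'

```text
time_s: 4.3
ee_pos: [465.0, 51.2, 54.8]
ee_rot: [-179.9, -0.1, 1.0]
force: [-2.9, 5.7, 5.5]
gripper_width: 11.8
gripper_force: 30.0
```

Emit:
move_arm --plan '[{"tx": -0.4,"ty": 0,"tz": 0,"wx": 0,"wy": 0,"wz": 0},{"tx": -0.4,"ty": 0,"tz": 0,"wx": 0,"wy": 0,"wz": 0},{"tx": -0.4,"ty": 0,"tz": 0,"wx": 0,"wy": 0,"wz": 0},{"tx": -0.2,"ty": 0,"tz": 0,"wx": 0,"wy": 0,"wz": 0},{"tx": 0,"ty": 0,"tz": 0,"wx": 0,"wy": 0,"wz": 0},{"tx": 0,"ty": 0,"tz": 0,"wx": 0,"wy": 0,"wz": 0}]'

```text
time_s: 4.8
ee_pos: [452.8, 51.0, 54.8]
ee_rot: [-179.9, -0.2, 1.0]
force: [0.2, 5.4, 3.1]
gripper_width: 11.8
gripper_force: 30.0
```

Emit:
move_arm --plan '[{"tx": -0.3,"ty": 0,"tz": 0,"wx": 0,"wy": 0,"wz": 0},{"tx": -0.3,"ty": 0,"tz": 0,"wx": 0,"wy": 0,"wz": 0},{"tx": 0,"ty": 0,"tz": 0,"wx": 0,"wy": 0,"wz": 0},{"tx": 0,"ty": 0,"tz": 0,"wx": 0,"wy": 0,"wz": 0}]'

```text
time_s: 5.13
ee_pos: [451.7, 51.0, 54.9]
ee_rot: [-179.9, -0.8, 1.0]
force: [11.1, 5.0, -8.3]
gripper_width: 12.1
gripper_force: 30.0
```

Emit:
move_arm --plan '[{"tx": -0.3,"ty": 0,"tz": 0,"wx": 0,"wy": 0,"wz": 0},{"tx": -0.3,"ty": 0,"tz": 0,"wx": 0,"wy": 0,"wz": 0},{"tx": 0,"ty": 0,"tz": 0,"wx": 0,"wy": 0,"wz": 0},{"tx": 0,"ty": 0,"tz": 0,"wx": 0,"wy": 0,"wz": 0}]'

```text
time_s: 5.47
ee_pos: [451.0, 50.9, 55.3]
ee_rot: [-179.9, -1.4, 1.0]
force: [20.6, 4.6, -19.8]
gripper_width: 11.9
gripper_force: 30.0
```

Emit:
move_arm --plan '[{"tx": 0.5,"ty": 0,"tz": 0,"wx": 0,"wy": 0,"wz": 0},{"tx": 0.4,"ty": 0,"tz": 0,"wx": 0,"wy": 0,"wz": 0},{"tx": 0,"ty": 0,"tz": 0,"wx": 0,"wy": 0,"wz": 0}]'

```text
time_s: 5.72
ee_pos: [451.3, 50.9, 55.2]
ee_rot: [-179.9, -0.3, 1.0]
force: [1.5, 5.6, 3.9]
gripper_width: 11.8
gripper_force: 30.0
```

Emit:
move_arm --plan '[{"tx": 0,"ty": 0,"tz": 0,"wx": 0,"wy": 0,"wz": 0},{"tx": 0,"ty": 0,"tz": 0,"wx": 0,"wy": 0,"wz": 0},{"tx": 0,"ty": 0,"tz": 0,"wx": 0,"wy": 0,"wz": 0},{"tx": 0,"ty": 0,"tz": -3,"wx": 0,"wy": 0,"wz": 0},{"tx": 0,"ty": 0,"tz": -4,"wx": 0,"wy": 0,"wz": 0},{"tx": 0,"ty": 0,"tz": -4,"wx": 0,"wy": 0,"wz": 0},{"tx": 0,"ty": 0,"tz": -4,"wx": 0,"wy": 0,"wz": 0},{"tx": 0,"ty": -4,"tz": 0,"wx": 0,"wy": 0,"wz": 0},{"tx": 0,"ty": -4,"tz": 0,"wx": 0,"wy": 0,"wz": 0},{"tx": 0,"ty": -4,"tz": 0,"wx": 0,"wy": 0,"wz": 0},{"tx": 0,"ty": -4,"tz": 0,"wx": 0,"wy": 0,"wz": 0},{"tx": -1,"ty": -4,"tz": 0,"wx": 0,"wy": 0,"wz": 0}]' --gripper 9

```text
time_s: 6.72
ee_pos: [435.5, 251.3, 203.8]
ee_rot: [180.0, -0.1, 0.9]
force: [1.1, 0.4, -0.1]
gripper_width: 88.3
gripper_force: 0.0
```

```bash
python3 -c "
from h import *
to(420,337,36,1)
f=grab_frame('top');s=grab_frame('side')
A=f['color'][150:330,200:440,::-1];B=s['color'][150:330,200:440,::-1]
cv2.imwrite('pics/t2.png',cv2.resize(np.hstack([A,B]),(800,300),interpolation=cv2.INTER_CUBIC))
for z in(20,):
  for y in (168.3,9):pass
"
```

```text
t 6.72 pos [435.5 251.3 203.8] rot [ 1.7998e+02 -7.0000e-02  9.3000e-01] F [ 1.1  0.4 -0.1] w 88.3 gf 0.0
wz -0.0011 then cm tx,ty,tz [-1.4  -8.59 16.78]
```

View pics/t2.png

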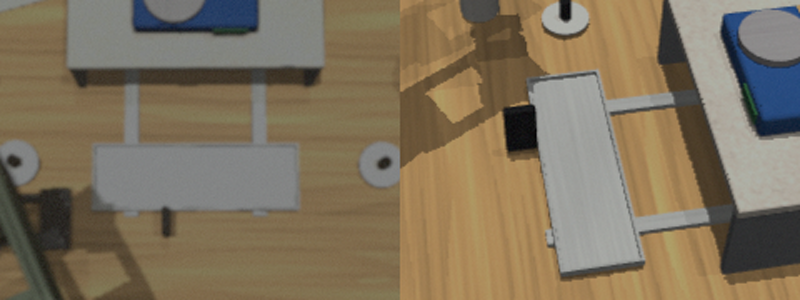

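```bash
python3 -c "
from h import *
f=grab_frame('top');s=grab_frame('side')
A=np.array([ray(f,u,20) for u in [(255.2,235.8),(379.4,235.8),(379.4,276.6),(255.8,277.2)]]);print(A.round(1),A.mean(0))
B=np.array([ray(s,(200+(c-400)/1.667,150+r/1.667),20) for c,r in [(530,78),(600,72),(644,262),(562,277)]]);print(B.round(1),B.mean(0))
"
```

```text
[[ 575.9  169.2]
 [ 581.3 -152.4]
 [ 475.5 -152.6]
 [ 468.6  164.3]] [525.34201635   7.11363872]
[[ 479.8  162.3]
 [ 579.2  159.7]
 [ 581.8 -155.3]
 [ 481.1 -161.4]] [530.49981499   1.32471536]
```

Emit:
move_arm --plan '[{"tx": -0.28,"ty": -1.72,"tz": 2.5,"wx": 0,"wy": 0,"wz": 0},{"tx": -0.28,"ty": -1.72,"tz": 2.5,"wx": 0,"wy": 0,"wz": 0},{"tx": -0.28,"ty": -1.72,"tz": 2,"wx": 0,"wy": 0,"wz": 0},{"tx": -0.28,"ty": -1.72,"tz": 1,"wx": 0,"wy": 0,"wz": 0},{"tx": -0.28,"ty": -1.71,"tz": 0,"wx": 0,"wy": 0,"wz": 0},{"tx": 0,"ty": 0,"tz": 0,"wx": 0,"wy": 0,"wz": 0},{"tx": 0,"ty": 0,"tz": 0,"wx": 0,"wy": 0,"wz": 0}]'

```text
time_s: 7.5
ee_pos: [419.8, 334.1, 123.7]
ee_rot: [179.9, 0.0, 1.0]
force: [-1.2, -0.7, 0.6]
gripper_width: 89.8
gripper_force: 0.0
```

Emit:
move_arm --plan '[{"tx": 0,"ty": -0.25,"tz": 2.5,"wx": 0,"wy": 0,"wz": 0},{"tx": 0,"ty": 0,"tz": 2.5,"wx": 0,"wy": 0,"wz": 0},{"tx": 0,"ty": 0,"tz": 2.5,"wx": 0,"wy": 0,"wz": 0},{"tx": 0,"ty": 0,"tz": 1.5,"wx": 0,"wy": 0,"wz": 0},{"tx": 0,"ty": 0,"tz": 0.7,"wx": 0,"wy": 0,"wz": 0},{"tx": 0,"ty": 0,"tz": 0,"wx": 0,"wy": 0,"wz": 0},{"tx": 0,"ty": 0,"tz": 0,"wx": 0,"wy": 0,"wz": 0}]'

```text
time_s: 8.08
ee_pos: [420.2, 337.2, 27.6]
ee_rot: [-180.0, -0.1, 0.9]
force: [1.0, -0.0, 0.1]
gripper_width: 89.8
gripper_force: 0.0
```

Emit:
move_arm --plan '[{"tx": 0,"ty": 0,"tz": 0,"wx": 0,"wy": 0,"wz": 0},{"tx": 0,"ty": 0,"tz": 0,"wx": 0,"wy": 0,"wz": 0},{"tx": 0,"ty": 0,"tz": 0,"wx": 0,"wy": 0,"wz": 0},{"tx": 0,"ty": 0,"tz": 0,"wx": 0,"wy": 0,"wz": 0},{"tx": 0,"ty": 0,"tz": 0,"wx": 0,"wy": 0,"wz": 0},{"tx": 0,"ty": 0,"tz": 0,"wx": 0,"wy": 0,"wz": 0}]' --gripper 5 --force 15

```text
time_s: 8.58
ee_pos: [419.5, 337.9, 27.4]
ee_rot: [-180.0, -0.0, 1.0]
force: [-0.3, -0.7, 3.6]
gripper_width: 60.4
gripper_force: 15.0
```

```bash
python3 -c "
from h import *
to(527,7,100,1)"
```

```text
t 8.58 pos [419.5 337.9  27.4] rot [-1.80e+02 -4.00e-02  1.01e+00] F [-0.3 -0.7  3.6] w 60.4 gf 15.0
wz 0.0002 then cm tx,ty,tz [10.17 33.28 -7.26]
```

Emit:
move_arm --plan '[{"tx": 0,"ty": 0,"tz": -2,"wx": 0,"wy": 0,"wz": 0},{"tx": 0,"ty": 0,"tz": -3.3,"wx": 0,"wy": 0,"wz": 0},{"tx": 0,"ty": 0,"tz": -3.3,"wx": 0,"wy": 0,"wz": 0},{"tx": 0,"ty": 0,"tz": -3.4,"wx": 0,"wy": 0,"wz": 0},{"tx": 1,"ty": 3.3,"tz": 0,"wx": 0,"wy": 0,"wz": 0},{"tx": 1,"ty": 3.3,"tz": 0,"wx": 0,"wy": 0,"wz": 0},{"tx": 1,"ty": 3.3,"tz": 0,"wx": 0,"wy": 0,"wz": 0},{"tx": 1,"ty": 3.3,"tz": 0,"wx": 0,"wy": 0,"wz": 0},{"tx": 1,"ty": 3.3,"tz": 0,"wx": 0,"wy": 0,"wz": 0},{"tx": 1,"ty": 3.3,"tz": 0,"wx": 0,"wy": 0,"wz": 0},{"tx": 1,"ty": 3.3,"tz": 0,"wx": 0,"wy": 0,"wz": 0},{"tx": 1,"ty": 3.3,"tz": 0,"wx": 0,"wy": 0,"wz": 0}]'

```text
time_s: 9.58
ee_pos: [503.9, 73.8, 146.8]
ee_rot: [180.0, 0.0, 1.0]
force: [-0.7, -0.8, -0.1]
gripper_width: 60.3
gripper_force: 15.0
```

Emit:
move_arm --plan '[{"tx": 1,"ty": 3.3,"tz": 0,"wx": 0,"wy": 0,"wz": 0},{"tx": 1.2,"ty": 3.5,"tz": 0,"wx": 0,"wy": 0,"wz": 0},{"tx": 0,"ty": 0,"tz": 3,"wx": 0,"wy": 0,"wz": 0},{"tx": 0,"ty": 0,"tz": 3,"wx": 0,"wy": 0,"wz": 0},{"tx": 0,"ty": 0,"tz": 2.2,"wx": 0,"wy": 0,"wz": 0},{"tx": 0,"ty": 0,"tz": 1.2,"wx": 0,"wy": 0,"wz": 0},{"tx": 0,"ty": 0,"tz": 0.6,"wx": 0,"wy": 0,"wz": 0},{"tx": 0,"ty": 0,"tz": 0,"wx": 0,"wy": 0,"wz": 0},{"tx": 0,"ty": 0,"tz": 0,"wx": 0,"wy": 0,"wz": 0}]'

```text
time_s: 10.33
ee_pos: [527.5, 7.8, 47.2]
ee_rot: [180.0, -0.0, 1.0]
force: [-0.1, 0.1, -1.9]
gripper_width: 60.3
gripper_force: 15.0
```

```bash
python3 -c "
from h import *
to(527,7,41.4,1)"
```

```text
t 10.33 pos [527.5   7.8  47.2] rot [ 1.80e+02 -3.00e-02  1.01e+00] F [-0.1  0.1 -1.9] w 60.3 gf 15.0
wz 0.0001 then cm tx,ty,tz [-0.05  0.08  0.58]
```

Emit:
move_arm --plan '[{"tx": 0,"ty": 0,"tz": 0.4,"wx": 0,"wy": 0,"wz": 0},{"tx": 0,"ty": 0,"tz": 0.2,"wx": 0,"wy": 0,"wz": 0},{"tx": 0,"ty": 0,"tz": 0,"wx": 0,"wy": 0,"wz": 0},{"tx": 0,"ty": 0,"tz": 0,"wx": 0,"wy": 0,"wz": 0}]'

```text
time_s: 10.67
ee_pos: [527.5, 7.8, 41.4]
ee_rot: [180.0, -0.1, 1.0]
force: [-0.1, 0.2, -0.3]
gripper_width: 60.3
gripper_force: 15.0
```

Emit:
move_arm --plan '[{"tx": 0,"ty": 0,"tz": 0,"wx": 0,"wy": 0,"wz": 0},{"tx": 0,"ty": 0,"tz": 0,"wx": 0,"wy": 0,"wz": 0},{"tx": 0,"ty": 0,"tz": 0,"wx": 0,"wy": 0,"wz": 0},{"tx": 0,"ty": 0,"tz": -1,"wx": 0,"wy": 0,"wz": 0},{"tx": 0,"ty": 0,"tz": -3,"wx": 0,"wy": 0,"wz": 0},{"tx": 0,"ty": 0,"tz": -4,"wx": 0,"wy": 0,"wz": 0},{"tx": 0,"ty": 0,"tz": -4,"wx": 0,"wy": 0,"wz": 0},{"tx": 0,"ty": -4,"tz": 0,"wx": 0,"wy": 0,"wz": 0},{"tx": 0,"ty": -4,"tz": 0,"wx": 0,"wy": 0,"wz": 0},{"tx": 0,"ty": -4,"tz": 0,"wx": 0,"wy": 0,"wz": 0},{"tx": 0,"ty": -4,"tz": 0,"wx": 0,"wy": 0,"wz": 0},{"tx": 0,"ty": -4,"tz": 0,"wx": 0,"wy": 0,"wz": 0}]' --gripper 9

```text
time_s: 11.67
ee_pos: [523.4, 209.4, 162.1]
ee_rot: [-180.0, -0.1, 1.0]
force: [1.7, -0.2, -0.5]
gripper_width: 90.3
gripper_force: 0.0
```

```bash
python3 -c "
from h import *
T,S=frames().values()
print(fit([T],'pot',513,428,W=22),fit([S],'pot',513,428,W=22))
to(513.7,428,100,1)"
```

```text
(array([513.5, 429.3]), np.float64(0.196)) (array([516.6, 427. ]), np.float64(0.395))
t 11.77 pos [523.5 212.9 161.7] rot [-1.7985e+02 -9.0000e-02  1.3200e+00] F [-0.2 -0.8  0.5] w 90.0 gf 0.0
wz 0.0056 then cm tx,ty,tz [ -0.61 -21.53   6.17]
```

Emit:
move_arm --plan '[{"tx": -0.1,"ty": -3.6,"tz": 1,"wx": 0,"wy": 0,"wz": 0},{"tx": -0.1,"ty": -3.6,"tz": 1,"wx": 0,"wy": 0,"wz": 0},{"tx": -0.1,"ty": -3.6,"tz": 1,"wx": 0,"wy": 0,"wz": 0},{"tx": -0.1,"ty": -3.6,"tz": 1,"wx": 0,"wy": 0,"wz": 0},{"tx": -0.1,"ty": -3.6,"tz": 1,"wx": 0,"wy": 0,"wz": 0},{"tx": -0.1,"ty": -3.55,"tz": 0,"wx": 0,"wy": 0,"wz": 0},{"tx": 0,"ty": 0,"tz": 0,"wx": 0,"wy": 0,"wz": 0},{"tx": 0,"ty": 0,"tz": 0,"wx": 0,"wy": 0,"wz": 0},{"tx": 0,"ty": 0,"tz": 0,"wx": 0,"wy": 0,"wz": 0}]'

```text
time_s: 12.52
ee_pos: [514.0, 422.0, 111.2]
ee_rot: [179.9, 0.0, 1.0]
force: [0.1, -0.2, -0.0]
gripper_width: 89.9
gripper_force: 0.0
```

```bash
python3 -c "
from h import *
to(514,428.2,27.4,1)"
```

```text
t 12.52 pos [514.  422.  111.2] rot [1.7994e+02 1.0000e-02 1.0000e+00] F [ 0.1 -0.2 -0. ] w 89.9 gf 0.0
wz -0.0001 then cm tx,ty,tz [ 0.01 -0.62  8.38]
```

Emit:
move_arm --plan '[{"tx": 0,"ty": -0.62,"tz": 0,"wx": 0,"wy": 0,"wz": 0},{"tx": 0,"ty": 0,"tz": 2.5,"wx": 0,"wy": 0,"wz": 0},{"tx": 0,"ty": 0,"tz": 2.5,"wx": 0,"wy": 0,"wz": 0},{"tx": 0,"ty": 0,"tz": 2,"wx": 0,"wy": 0,"wz": 0},{"tx": 0,"ty": 0,"tz": 1.4,"wx": 0,"wy": 0,"wz": 0},{"tx": 0,"ty": 0,"tz": 0,"wx": 0,"wy": 0,"wz": 0},{"tx": 0,"ty": 0,"tz": 0,"wx": 0,"wy": 0,"wz": 0}]'

```text
time_s: 13.1
ee_pos: [514.0, 428.2, 26.9]
ee_rot: [180.0, 0.0, 0.9]
force: [-0.2, -0.3, -0.3]
gripper_width: 90.3
gripper_force: 0.0
```

Emit:
move_arm --plan '[{"tx": 0,"ty": 0,"tz": 0,"wx": 0,"wy": 0,"wz": 0},{"tx": 0,"ty": 0,"tz": 0,"wx": 0,"wy": 0,"wz": 0},{"tx": 0,"ty": 0,"tz": 0,"wx": 0,"wy": 0,"wz": 0},{"tx": 0,"ty": 0,"tz": 0,"wx": 0,"wy": 0,"wz": 0},{"tx": 0,"ty": 0,"tz": 0,"wx": 0,"wy": 0,"wz": 0},{"tx": 0,"ty": 0,"tz": 0,"wx": 0,"wy": 0,"wz": 0}]' --gripper 5 --force 15

```text
time_s: 13.6
ee_pos: [514.1, 429.3, 27.7]
ee_rot: [-180.0, -0.1, 1.0]
force: [0.2, -1.3, 3.3]
gripper_width: 60.1
gripper_force: 15.0
```

```bash
python3 -c "
from h import *
to(525.5,107,41.4,1)"
```

```text
t 13.6 pos [514.1 429.3  27.7] rot [-1.7999e+02 -5.0000e-02  1.0000e+00] F [ 0.2 -1.3  3.3] w 60.1 gf 15.0
wz 0.0 then cm tx,ty,tz [ 0.58 32.24 -1.37]
```

Emit:
move_arm --plan '[{"tx": 0,"ty": 0,"tz": -2,"wx": 0,"wy": 0,"wz": 0},{"tx": 0,"ty": 0,"tz": -3.3,"wx": 0,"wy": 0,"wz": 0},{"tx": 0,"ty": 0,"tz": -3.3,"wx": 0,"wy": 0,"wz": 0},{"tx": 0,"ty": 0,"tz": -3.4,"wx": 0,"wy": 0,"wz": 0},{"tx": 0.06,"ty": 3.2,"tz": 0,"wx": 0,"wy": 0,"wz": 0},{"tx": 0.06,"ty": 3.2,"tz": 0,"wx": 0,"wy": 0,"wz": 0},{"tx": 0.06,"ty": 3.2,"tz": 0,"wx": 0,"wy": 0,"wz": 0},{"tx": 0.06,"ty": 3.2,"tz": 0,"wx": 0,"wy": 0,"wz": 0},{"tx": 0.06,"ty": 3.2,"tz": 0,"wx": 0,"wy": 0,"wz": 0},{"tx": 0.06,"ty": 3.2,"tz": 0,"wx": 0,"wy": 0,"wz": 0},{"tx": 0.06,"ty": 3.2,"tz": 0,"wx": 0,"wy": 0,"wz": 0},{"tx": 0.06,"ty": 3.2,"tz": 0,"wx": 0,"wy": 0,"wz": 0}]'

```text
time_s: 14.6
ee_pos: [522.6, 171.9, 146.8]
ee_rot: [180.0, 0.0, 1.0]
force: [0.5, 0.4, -0.3]
gripper_width: 60.3
gripper_force: 15.0
```

Emit:
move_arm --plan '[{"tx": 0.06,"ty": 3.2,"tz": 0,"wx": 0,"wy": 0,"wz": 0},{"tx": 0.06,"ty": 3.44,"tz": 0,"wx": 0,"wy": 0,"wz": 0},{"tx": 0,"ty": 0,"tz": 3,"wx": 0,"wy": 0,"wz": 0},{"tx": 0,"ty": 0,"tz": 3,"wx": 0,"wy": 0,"wz": 0},{"tx": 0,"ty": 0,"tz": 2.2,"wx": 0,"wy": 0,"wz": 0},{"tx": 0,"ty": 0,"tz": 1.2,"wx": 0,"wy": 0,"wz": 0},{"tx": 0,"ty": 0,"tz": 0.6,"wx": 0,"wy": 0,"wz": 0},{"tx": 0,"ty": 0,"tz": 0,"wx": 0,"wy": 0,"wz": 0},{"tx": 0,"ty": 0,"tz": 0,"wx": 0,"wy": 0,"wz": 0}]'

```text
time_s: 15.35
ee_pos: [525.8, 107.2, 47.3]
ee_rot: [-180.0, -0.0, 1.0]
force: [-0.8, -0.3, -1.6]
gripper_width: 60.0
gripper_force: 15.0
```

```bash
python3 -c "
from h import *
to(525.5,107,41.4,1)"
```

```text
t 15.35 pos [525.8 107.2  47.3] rot [-1.80e+02 -4.00e-02  1.01e+00] F [-0.8 -0.3 -1.6] w 60.0 gf 15.0
wz 0.0001 then cm tx,ty,tz [-0.03  0.01  0.59]
```

Emit:
move_arm --plan '[{"tx": 0,"ty": 0,"tz": 0.4,"wx": 0,"wy": 0,"wz": 0},{"tx": 0,"ty": 0,"tz": 0.2,"wx": 0,"wy": 0,"wz": 0},{"tx": 0,"ty": 0,"tz": 0,"wx": 0,"wy": 0,"wz": 0},{"tx": 0,"ty": 0,"tz": 0,"wx": 0,"wy": 0,"wz": 0}]'

```text
time_s: 15.68
ee_pos: [526.1, 107.2, 41.6]
ee_rot: [-180.0, -0.1, 1.0]
force: [-0.4, 0.8, 1.6]
gripper_width: 60.1
gripper_force: 15.0
```

Emit:
move_arm --plan '[{"tx": 0,"ty": 0,"tz": 0,"wx": 0,"wy": 0,"wz": 0},{"tx": 0,"ty": 0,"tz": 0,"wx": 0,"wy": 0,"wz": 0},{"tx": 0,"ty": 0,"tz": 0,"wx": 0,"wy": 0,"wz": 0},{"tx": 0,"ty": 0,"tz": -1,"wx": 0,"wy": 0,"wz": 0},{"tx": 0,"ty": 0,"tz": -3,"wx": 0,"wy": 0,"wz": 0},{"tx": 0,"ty": 0,"tz": -4,"wx": 0,"wy": 0,"wz": 0},{"tx": 0,"ty": 0,"tz": -4,"wx": 0,"wy": 0,"wz": 0},{"tx": -1.1,"ty": 3.6,"tz": 0,"wx": 0,"wy": 0,"wz": 0},{"tx": -1.1,"ty": 3.6,"tz": 0,"wx": 0,"wy": 0,"wz": 0},{"tx": -1.1,"ty": 3.6,"tz": 0,"wx": 0,"wy": 0,"wz": 0},{"tx": -1.1,"ty": 3.6,"tz": 0,"wx": 0,"wy": 0,"wz": 0},{"tx": -1.1,"ty": 3.6,"tz": 0,"wx": 0,"wy": 0,"wz": 0}]' --gripper 9

```text
time_s: 16.68
ee_pos: [472.8, -75.3, 161.9]
ee_rot: [180.0, -0.1, 1.0]
force: [0.4, -0.1, 0.1]
gripper_width: 90.1
gripper_force: 0.0
```

Emit:
move_arm --plan '[{"tx": -1.1,"ty": 3.6,"tz": 0,"wx": 0,"wy": 0,"wz": 0},{"tx": -1.1,"ty": 3.6,"tz": 0,"wx": 0,"wy": 0,"wz": 0},{"tx": -1.1,"ty": 3.6,"tz": 0,"wx": 0,"wy": 0,"wz": 0},{"tx": -1.1,"ty": 3.6,"tz": 0,"wx": 0,"wy": 0,"wz": 0},{"tx": -1.1,"ty": 3.6,"tz": 0,"wx": 0,"wy": 0,"wz": 0},{"tx": -1.1,"ty": 3.6,"tz": 0,"wx": 0,"wy": 0,"wz": 0},{"tx": -1.1,"ty": 3.6,"tz": 0,"wx": 0,"wy": 0,"wz": 0},{"tx": 0,"ty": 0,"tz": 0,"wx": 0,"wy": 0,"wz": 0},{"tx": 0,"ty": 0,"tz": 0,"wx": 0,"wy": 0,"wz": 0}]'

```text
time_s: 17.43
ee_pos: [400.2, -328.7, 161.4]
ee_rot: [180.0, -0.0, 0.8]
force: [0.4, 0.2, -0.7]
gripper_width: 89.8
gripper_force: 0.0
```

```bash
python3 -c "
from h import *
T,S=frames().values()
print(fit([S],'pot',393,-356.6,W=22))
print([fit([F],'pot',527,y,14,W=22) for y in (7,107) for F in(T,S)])
print([fit([F],'cover',x,y,W=22) for x,y in ((545.5,289.5),(552,-282),(546.4,-407)) for F in(T,S)])
to(392.8,-356.4,27.4,1)
"
```

```text
(array([ 393. , -355.2]), np.float64(0.074))
[(array([541.4,  -2.5]), np.float64(0.718)), (array([ 5.235e+02, -2.000e-01]), np.float64(0.485)), (array([537.4, 129.4]), np.float64(0.71)), (array([530.6,  93.4]), np.float64(0.462))]
[(array([545.4, 289.6]), np.float64(0.068)), (array([546.1, 286.9]), np.float64(0.069)), (array([ 552.1, -281.1]), np.float64(0.037)), (array([ 552.5, -283.1]), np.float64(0.033)), (array([ 546.1, -406.1]), np.float64(0.138)), (array([ 546.4, -408.3]), np.float64(0.023))]
t 17.53 pos [ 400.8 -326.6  161.2] rot [-179.97   -0.      0.98] F [0.2 0.7 0.2] w 90.2 gf 0.0
wz -0.0003 then cm tx,ty,tz [-0.85  2.96 13.38]
```

Emit:
move_arm --plan '[{"tx": -0.85,"ty": 2.96,"tz": 0,"wx": 0,"wy": 0,"wz": 0},{"tx": 0,"ty": 0,"tz": 3,"wx": 0,"wy": 0,"wz": 0},{"tx": 0,"ty": 0,"tz": 3,"wx": 0,"wy": 0,"wz": 0},{"tx": 0,"ty": 0,"tz": 2.8,"wx": 0,"wy": 0,"wz": 0},{"tx": 0,"ty": 0,"tz": 2.5,"wx": 0,"wy": 0,"wz": 0},{"tx": 0,"ty": 0,"tz": 1.5,"wx": 0,"wy": 0,"wz": 0},{"tx": 0,"ty": 0,"tz": 0.6,"wx": 0,"wy": 0,"wz": 0},{"tx": 0,"ty": 0,"tz": 0,"wx": 0,"wy": 0,"wz": 0},{"tx": 0,"ty": 0,"tz": 0,"wx": 0,"wy": 0,"wz": 0}]'

```text
time_s: 18.28
ee_pos: [393.8, -356.5, 27.7]
ee_rot: [180.0, -0.0, 1.1]
force: [-0.2, 0.9, 0.1]
gripper_width: 90.0
gripper_force: 0.0
```

Emit:
move_arm --plan '[{"tx": 0,"ty": 0,"tz": 0,"wx": 0,"wy": 0,"wz": 0},{"tx": 0,"ty": 0,"tz": 0,"wx": 0,"wy": 0,"wz": 0},{"tx": 0,"ty": 0,"tz": 0,"wx": 0,"wy": 0,"wz": 0},{"tx": 0,"ty": 0,"tz": 0,"wx": 0,"wy": 0,"wz": 0},{"tx": 0,"ty": 0,"tz": 0,"wx": 0,"wy": 0,"wz": 0},{"tx": 0,"ty": 0,"tz": 0,"wx": 0,"wy": 0,"wz": 0}]' --gripper 5 --force 15

```text
time_s: 18.78
ee_pos: [393.1, -357.2, 27.5]
ee_rot: [180.0, -0.0, 1.0]
force: [0.3, 1.5, 3.3]
gripper_width: 59.8
gripper_force: 15.0
```

```bash
python3 -c "
from h import *
to(528.5,-93,41.4,1)"
```

```text
t 18.78 pos [ 393.1 -357.2   27.5] rot [ 1.7997e+02 -3.0000e-02  9.8000e-01] F [0.3 1.5 3.3] w 59.8 gf 15.0
wz -0.0003 then cm tx,ty,tz [ 14.   -26.18  -1.39]
```

Emit:
move_arm --plan '[{"tx": 0,"ty": 0,"tz": -2,"wx": 0,"wy": 0,"wz": 0},{"tx": 0,"ty": 0,"tz": -3.3,"wx": 0,"wy": 0,"wz": 0},{"tx": 0,"ty": 0,"tz": -3.3,"wx": 0,"wy": 0,"wz": 0},{"tx": 0,"ty": 0,"tz": -3.4,"wx": 0,"wy": 0,"wz": 0},{"tx": 1.75,"ty": -3.27,"tz": 0,"wx": 0,"wy": 0,"wz": 0},{"tx": 1.75,"ty": -3.27,"tz": 0,"wx": 0,"wy": 0,"wz": 0},{"tx": 1.75,"ty": -3.27,"tz": 0,"wx": 0,"wy": 0,"wz": 0},{"tx": 1.75,"ty": -3.27,"tz": 0,"wx": 0,"wy": 0,"wz": 0},{"tx": 1.75,"ty": -3.27,"tz": 0,"wx": 0,"wy": 0,"wz": 0},{"tx": 1.75,"ty": -3.27,"tz": 0,"wx": 0,"wy": 0,"wz": 0},{"tx": 1.75,"ty": -3.27,"tz": 0,"wx": 0,"wy": 0,"wz": 0},{"tx": 1.75,"ty": -3.27,"tz": 0,"wx": 0,"wy": 0,"wz": 0}]'

```text
time_s: 19.78
ee_pos: [528.5, -91.3, 146.7]
ee_rot: [180.0, 0.0, 1.0]
force: [0.7, -0.5, -1.4]
gripper_width: 59.5
gripper_force: 15.0
```

Emit:
move_arm --plan '[{"tx": 0,"ty": 0,"tz": 0,"wx": 0,"wy": 0,"wz": 0},{"tx": 0,"ty": 0,"tz": 3,"wx": 0,"wy": 0,"wz": 0},{"tx": 0,"ty": 0,"tz": 3,"wx": 0,"wy": 0,"wz": 0},{"tx": 0,"ty": 0,"tz": 2.2,"wx": 0,"wy": 0,"wz": 0},{"tx": 0,"ty": 0,"tz": 1.2,"wx": 0,"wy": 0,"wz": 0},{"tx": 0,"ty": 0,"tz": 0.6,"wx": 0,"wy": 0,"wz": 0},{"tx": 0,"ty": 0,"tz": 0,"wx": 0,"wy": 0,"wz": 0},{"tx": 0,"ty": 0,"tz": 0,"wx": 0,"wy": 0,"wz": 0}]'

```text
time_s: 20.45
ee_pos: [528.6, -93.3, 47.2]
ee_rot: [180.0, -0.0, 1.0]
force: [-0.1, -0.2, -1.0]
gripper_width: 59.6
gripper_force: 15.0
```

```bash
python3 -c "
from h import *
to(528.5,-93,41.4,1)"
```

```text
t 20.45 pos [528.6 -93.3  47.2] rot [ 1.7999e+02 -2.0000e-02  9.8000e-01] F [-0.1 -0.2 -1. ] w 59.6 gf 15.0
wz -0.0003 then cm tx,ty,tz [-0.01 -0.03  0.58]
```

Release, rise, move towards the right covers, look.

Emit:
move_arm --plan '[{"tx": 0,"ty": 0,"tz": 0.4,"wx": 0,"wy": 0,"wz": 0},{"tx": 0,"ty": 0,"tz": 0.2,"wx": 0,"wy": 0,"wz": 0},{"tx": 0,"ty": 0,"tz": 0,"wx": 0,"wy": 0,"wz": 0},{"tx": 0,"ty": 0,"tz": 0,"wx": 0,"wy": 0,"wz": 0}]'

```text
time_s: 20.78
ee_pos: [528.8, -93.1, 41.5]
ee_rot: [180.0, -0.1, 1.0]
force: [-0.2, -0.0, -0.9]
gripper_width: 59.7
gripper_force: 15.0
```

Emit:
move_arm --plan '[{"tx": 0,"ty": 0,"tz": 0,"wx": 0,"wy": 0,"wz": 0},{"tx": 0,"ty": 0,"tz": 0,"wx": 0,"wy": 0,"wz": 0},{"tx": 0,"ty": 0,"tz": 0,"wx": 0,"wy": 0,"wz": 0},{"tx": 0,"ty": 0,"tz": -1,"wx": 0,"wy": 0,"wz": 0},{"tx": 0,"ty": 0,"tz": -3,"wx": 0,"wy": 0,"wz": 0},{"tx": 0,"ty": 0,"tz": -4,"wx": 0,"wy": 0,"wz": 0},{"tx": 0,"ty": 0,"tz": -4,"wx": 0,"wy": 0,"wz": 0},{"tx": 0,"ty": 3.5,"tz": 0,"wx": 0,"wy": 0,"wz": 0},{"tx": 0,"ty": 3.5,"tz": 0,"wx": 0,"wy": 0,"wz": 0},{"tx": 0,"ty": 3.5,"tz": 0,"wx": 0,"wy": 0,"wz": 0},{"tx": 0,"ty": 3.5,"tz": 0,"wx": 0,"wy": 0,"wz": 0},{"tx": 0,"ty": 0,"tz": 0,"wx": 0,"wy": 0,"wz": 0}]' --gripper 9

```text
time_s: 21.78
ee_pos: [531.1, -238.6, 161.9]
ee_rot: [179.8, -0.1, 0.8]
force: [0.9, 0.5, 0.1]
gripper_width: 90.2
gripper_force: 0.0
```

```bash
python3 -c "
from h import *
T,S=frames().values()
print([fit([F],'cover',x,y,W=22) for x,y in ((552,-282),(546.4,-407)) for F in(T,S)])
to(552.2,-282,120,1)
A=T['color'][210:300,230:410,::-1];B=S['color'][150:330,260:440,::-1]
cv2.imwrite('pics/t3.png',np.hstack([cv2.resize(A,(540,270)),cv2.resize(B,(260,270))]))
cv2.imwrite('pics/t3.png',np.vstack([cv2.resize(A,(600,300),interpolation=cv2.INTER_CUBIC),cv2.resize(B[30:120],(600,300),interpolation=cv2.INTER_CUBIC)]))
"
```

```text
[(array([ 557.5, -264.1]), np.float64(0.609)), (array([ 552.5, -283.1]), np.float64(0.036)), (array([ 543.5, -399.9]), np.float64(0.543)), (array([ 546.5, -408.3]), np.float64(0.023))]
t 21.88 pos [ 530.6 -234.   161.4] rot [-1.7999e+02 -2.0000e-02  8.5000e-01] F [-0.1 -0.1  0.4] w 89.9 gf 0.0
wz -0.0026 then cm tx,ty,tz [2.08 4.84 4.14]
```

View pics/t3.png

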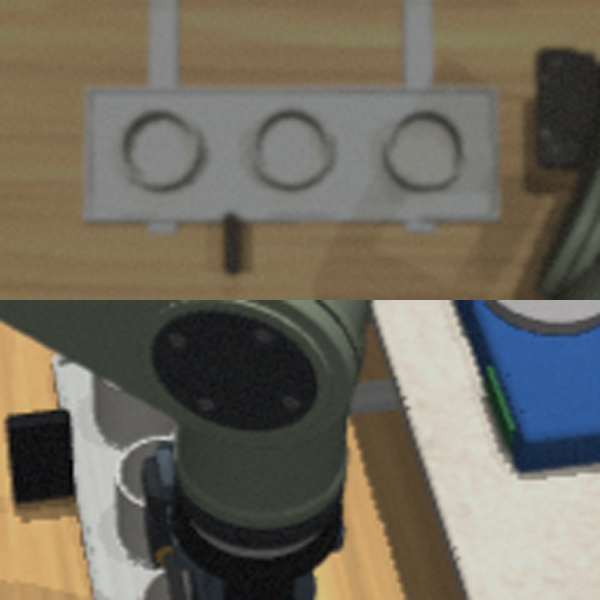

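Emit:
move_arm --plan '[{"tx": 1.04,"ty": 2.4,"tz": 2,"wx": 0,"wy": 0,"wz": 0},{"tx": 1.04,"ty": 2.4,"tz": 2,"wx": 0,"wy": 0,"wz": 0},{"tx": 0,"ty": 0,"tz": 2,"wx": 0,"wy": 0,"wz": 0},{"tx": 0,"ty": 0,"tz": 0,"wx": 0,"wy": 0,"wz": 0},{"tx": 0,"ty": 0,"tz": 0,"wx": 0,"wy": 0,"wz": 0},{"tx": 0,"ty": 0,"tz": 0,"wx": 0,"wy": 0,"wz": 0}]' --gripper 6

```text
time_s: 22.38
ee_pos: [552.9, -279.5, 102.2]
ee_rot: [180.0, -0.1, 1.1]
force: [0.3, -0.2, 0.2]
gripper_width: 60.1
gripper_force: 0.0
```

```bash
python3 -c "
from h import *
to(552.2,-282,16,1)"
```

```text
t 22.38 pos [ 552.9 -279.5  102.2] rot [ 1.7998e+02 -6.0000e-02  1.0700e+00] F [ 0.3 -0.2  0.2] w 60.1 gf 0.0
wz 0.0012 then cm tx,ty,tz [-0.07  0.25  8.62]
```

Emit:
move_arm --plan '[{"tx": -0.05,"ty": 0.25,"tz": 0,"wx": 0,"wy": 0,"wz": 0},{"tx": 0,"ty": 0,"tz": 2.5,"wx": 0,"wy": 0,"wz": 0},{"tx": 0,"ty": 0,"tz": 2.5,"wx": 0,"wy": 0,"wz": 0},{"tx": 0,"ty": 0,"tz": 2,"wx": 0,"wy": 0,"wz": 0},{"tx": 0,"ty": 0,"tz": 1.1,"wx": 0,"wy": 0,"wz": 0},{"tx": 0,"ty": 0,"tz": 0.5,"wx": 0,"wy": 0,"wz": 0},{"tx": 0,"ty": 0,"tz": 0,"wx": 0,"wy": 0,"wz": 0},{"tx": 0,"ty": 0,"tz": 0,"wx": 0,"wy": 0,"wz": 0}]'

```text
time_s: 23.05
ee_pos: [552.8, -283.4, 16.2]
ee_rot: [179.9, -0.1, 1.0]
force: [0.2, 0.5, 0.8]
gripper_width: 59.5
gripper_force: 0.0
```

Emit:
move_arm --plan '[{"tx": 0,"ty": 0,"tz": 0,"wx": 0,"wy": 0,"wz": 0},{"tx": 0,"ty": 0,"tz": 0,"wx": 0,"wy": 0,"wz": 0},{"tx": 0,"ty": 0,"tz": 0,"wx": 0,"wy": 0,"wz": 0},{"tx": 0,"ty": 0,"tz": 0,"wx": 0,"wy": 0,"wz": 0},{"tx": 0,"ty": 0,"tz": 0,"wx": 0,"wy": 0,"wz": 0},{"tx": 0,"ty": 0,"tz": 0,"wx": 0,"wy": 0,"wz": 0},{"tx": 0,"ty": 0,"tz": 0,"wx": 0,"wy": 0,"wz": 0}]' --gripper 1 --force 15

```text
time_s: 23.63
ee_pos: [552.0, -283.1, 15.0]
ee_rot: [180.0, -0.0, 1.0]
force: [-0.4, 0.6, 0.6]
gripper_width: 17.4
gripper_force: 15.0
```

```bash
python3 -c "
from h import *
to(528.5,-93,82,1)"
```

```text
t 23.63 pos [ 552.  -283.1   15. ] rot [180.  -0.   1.] F [-0.4  0.6  0.6] w 17.4 gf 15.0
wz -0.0001 then cm tx,ty,tz [ -2.01 -19.05  -6.7 ]
```

Emit:
move_arm --plan '[{"tx": 0,"ty": 0,"tz": -1.5,"wx": 0,"wy": 0,"wz": 0},{"tx": 0,"ty": 0,"tz": -3.4,"wx": 0,"wy": 0,"wz": 0},{"tx": 0,"ty": 0,"tz": -3.4,"wx": 0,"wy": 0,"wz": 0},{"tx": 0,"ty": 0,"tz": -3.2,"wx": 0,"wy": 0,"wz": 0},{"tx": -0.33,"ty": -3.17,"tz": 0,"wx": 0,"wy": 0,"wz": 0},{"tx": -0.33,"ty": -3.17,"tz": 0,"wx": 0,"wy": 0,"wz": 0},{"tx": -0.33,"ty": -3.17,"tz": 0,"wx": 0,"wy": 0,"wz": 0},{"tx": -0.33,"ty": -3.17,"tz": 0,"wx": 0,"wy": 0,"wz": 0},{"tx": -0.33,"ty": -3.17,"tz": 0,"wx": 0,"wy": 0,"wz": 0},{"tx": -0.33,"ty": -3.17,"tz": 0,"wx": 0,"wy": 0,"wz": 0},{"tx": 0,"ty": 0,"tz": 0,"wx": 0,"wy": 0,"wz": 0},{"tx": 0,"ty": 0,"tz": 0,"wx": 0,"wy": 0,"wz": 0}]'

```text
time_s: 24.63
ee_pos: [528.6, -92.0, 130.0]
ee_rot: [180.0, 0.0, 1.2]
force: [0.2, 0.1, -0.7]
gripper_width: 17.5
gripper_force: 15.0
```

```bash
python3 -c "
from h import *
T,S=frames().values()
to(528.6,-93.2,81,1)
A=T['color'][210:300,230:410,::-1];B=S['color'][180:330,300:500,::-1]
cv2.imwrite('pics/t4.png',np.vstack([cv2.resize(A,(600,300),interpolation=cv2.INTER_CUBIC),cv2.resize(B,(600,300),interpolation=cv2.INTER_CUBIC)]))
"
```

```text
t 24.73 pos [529.1 -93.8 130. ] rot [ 1.7996e+02 -2.0000e-02  1.0100e+00] F [ 0.5 -0.2 -0.4] w 17.6 gf 15.0
wz 0.0001 then cm tx,ty,tz [-0.05 -0.06  4.9 ]
```

View pics/t4.png

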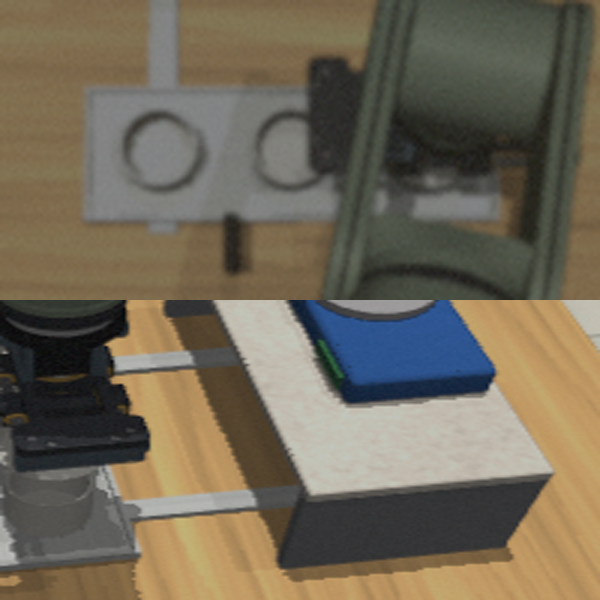

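```bash
python3 -c "
from h import *
S=grab_frame('side')
p=proj(S,[[529,-93,130],[529,-93,115],[529,-93,45]]);print(p)
B=S['color'][160:310,270:420,::-1]
cv2.imwrite('pics/t5.png',cv2.resize(B,(600,600),interpolation=cv2.INTER_CUBIC))
"
```

```text
[[316.56698234 252.98801883]
 [316.43001548 257.60246826]
 [315.82845622 277.86915659]]
```

View pics/t5.png

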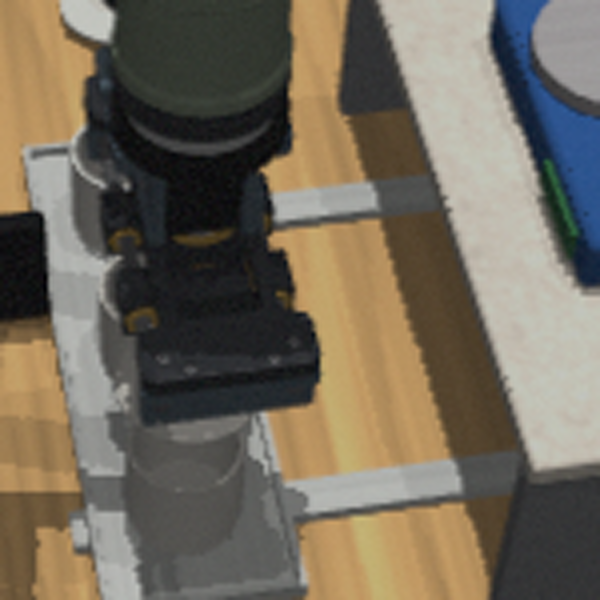

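Emit:
move_arm --plan '[{"tx": -0.03,"ty": -0.05,"tz": 1.5,"wx": 0,"wy": 0,"wz": 0},{"tx": 0,"ty": 0,"tz": 1.3,"wx": 0,"wy": 0,"wz": 0},{"tx": 0,"ty": 0,"tz": 0.8,"wx": 0,"wy": 0,"wz": 0},{"tx": 0,"ty": 0,"tz": 0.5,"wx": 0,"wy": 0,"wz": 0},{"tx": 0,"ty": 0,"tz": 0.4,"wx": 0,"wy": 0,"wz": 0},{"tx": 0,"ty": 0,"tz": 0,"wx": 0,"wy": 0,"wz": 0},{"tx": 0,"ty": 0,"tz": 0,"wx": 0,"wy": 0,"wz": 0}]'

```text
time_s: 25.37
ee_pos: [528.8, -93.1, 85.1]
ee_rot: [180.0, -0.0, 1.0]
force: [0.1, 0.6, -0.9]
gripper_width: 17.7
gripper_force: 15.0
```

Emit:
move_arm --plan '[{"tx": 0,"ty": 0,"tz": 0.2,"wx": 0,"wy": 0,"wz": 0},{"tx": 0,"ty": 0,"tz": 0.2,"wx": 0,"wy": 0,"wz": 0},{"tx": 0,"ty": 0,"tz": 0,"wx": 0,"wy": 0,"wz": 0},{"tx": 0,"ty": 0,"tz": 0,"wx": 0,"wy": 0,"wz": 0}]'

```text
time_s: 25.7
ee_pos: [528.6, -92.7, 81.1]
ee_rot: [180.0, -0.0, 1.0]
force: [-0.2, 0.5, -0.6]
gripper_width: 17.7
gripper_force: 15.0
```

Emit:
move_arm --plan '[{"tx": 0,"ty": 0,"tz": 0,"wx": 0,"wy": 0,"wz": 0},{"tx": 0,"ty": 0,"tz": 0,"wx": 0,"wy": 0,"wz": 0},{"tx": 0,"ty": 0,"tz": 0,"wx": 0,"wy": 0,"wz": 0},{"tx": 0,"ty": 0,"tz": -1,"wx": 0,"wy": 0,"wz": 0},{"tx": 0,"ty": 0,"tz": -3,"wx": 0,"wy": 0,"wz": 0},{"tx": 0,"ty": 0,"tz": -4,"wx": 0,"wy": 0,"wz": 0},{"tx": 0.1,"ty": 3.5,"tz": 0,"wx": 0,"wy": 0,"wz": 0},{"tx": 0.1,"ty": 3.5,"tz": 0,"wx": 0,"wy": 0,"wz": 0},{"tx": 0.1,"ty": 3.5,"tz": 0,"wx": 0,"wy": 0,"wz": 0},{"tx": 0.1,"ty": 3.5,"tz": 0,"wx": 0,"wy": 0,"wz": 0},{"tx": 0.1,"ty": 3.5,"tz": 0,"wx": 0,"wy": 0,"wz": 0},{"tx": 0.1,"ty": 3.5,"tz": 0,"wx": 0,"wy": 0,"wz": 0}]' --gripper 6

```text
time_s: 26.7
ee_pos: [538.2, -304.4, 162.1]
ee_rot: [180.0, -0.1, 1.0]
force: [1.5, 0.4, 0.1]
gripper_width: 60.0
gripper_force: 0.0
```

Emit:
move_arm --plan '[{"tx": 0.2,"ty": 3.5,"tz": 0,"wx": 0,"wy": 0,"wz": 0},{"tx": 0.2,"ty": 3.5,"tz": 0,"wx": 0,"wy": 0,"wz": 0},{"tx": 0.2,"ty": 3.5,"tz": 0,"wx": 0,"wy": 0,"wz": 0},{"tx": 0,"ty": 0,"tz": 3,"wx": 0,"wy": 0,"wz": 0},{"tx": 0,"ty": 0,"tz": 3,"wx": 0,"wy": 0,"wz": 0},{"tx": 0,"ty": 0,"tz": 0,"wx": 0,"wy": 0,"wz": 0},{"tx": 0,"ty": 0,"tz": 0,"wx": 0,"wy": 0,"wz": 0},{"tx": 0,"ty": 0,"tz": 0,"wx": 0,"wy": 0,"wz": 0}]'

```text
time_s: 27.37
ee_pos: [546.9, -407.9, 102.9]
ee_rot: [179.9, -0.1, 1.0]
force: [0.6, -0.6, -0.1]
gripper_width: 60.0
gripper_force: 0.0
```

```bash
python3 -c "
from h import *
T,S=frames().values()
print(fit([S],'cover',546.4,-407,W=22))
to(546.3,-408,15,1)
A=T['color'][210:300,230:410,::-1];B=S['color'][160:310,270:420,::-1]
cv2.imwrite('pics/t6.png',np.hstack([cv2.resize(A,None,fx=2.2,fy=3.8,interpolation=cv2.INTER_CUBIC)[:342],cv2.resize(B,(342,342),interpolation=cv2.INTER_CUBIC)]))
"
```

```text
(array([ 549.5, -406.2]), np.float64(0.161))
t 27.47 pos [ 547.4 -408.   103.7] rot [179.84  -0.2    1.04] F [ 0.   0.2 -0.4] w 60.0 gf 0.0
wz 0.0006 then cm tx,ty,tz [-0.11  0.    8.87]
```

View pics/t6.png

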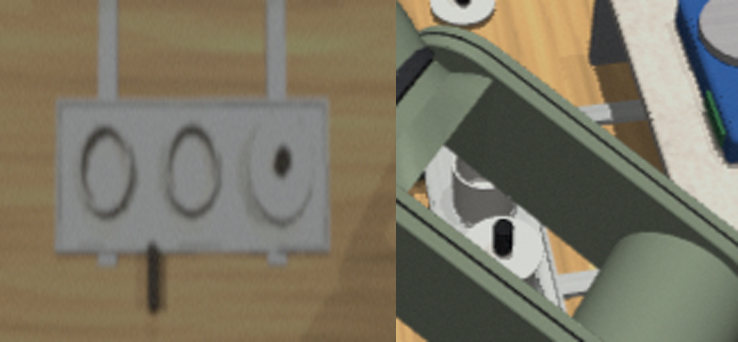

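Emit:
move_arm --plan '[{"tx": -0.08,"ty": 0,"tz": 2.5,"wx": 0,"wy": 0,"wz": 0},{"tx": 0,"ty": 0,"tz": 2.5,"wx": 0,"wy": 0,"wz": 0},{"tx": 0,"ty": 0,"tz": 2,"wx": 0,"wy": 0,"wz": 0},{"tx": 0,"ty": 0,"tz": 1.2,"wx": 0,"wy": 0,"wz": 0},{"tx": 0,"ty": 0,"tz": 0.6,"wx": 0,"wy": 0,"wz": 0},{"tx": 0,"ty": 0,"tz": 0,"wx": 0,"wy": 0,"wz": 0},{"tx": 0,"ty": 0,"tz": 0,"wx": 0,"wy": 0,"wz": 0}]'

```text
time_s: 28.05
ee_pos: [546.2, -408.1, 14.5]
ee_rot: [179.9, -0.1, 1.0]
force: [-0.9, 0.5, 0.3]
gripper_width: 60.2
gripper_force: 0.0
```

Emit:
move_arm --plan '[{"tx": 0,"ty": 0,"tz": 0,"wx": 0,"wy": 0,"wz": 0},{"tx": 0,"ty": 0,"tz": 0,"wx": 0,"wy": 0,"wz": 0},{"tx": 0,"ty": 0,"tz": 0,"wx": 0,"wy": 0,"wz": 0},{"tx": 0,"ty": 0,"tz": 0,"wx": 0,"wy": 0,"wz": 0},{"tx": 0,"ty": 0,"tz": 0,"wx": 0,"wy": 0,"wz": 0},{"tx": 0,"ty": 0,"tz": 0,"wx": 0,"wy": 0,"wz": 0},{"tx": 0,"ty": 0,"tz": 0,"wx": 0,"wy": 0,"wz": 0}]' --gripper 1 --force 15

```text
time_s: 28.63
ee_pos: [545.2, -407.6, 13.0]
ee_rot: [180.0, -0.0, 1.0]
force: [-0.1, -0.6, 1.0]
gripper_width: 17.5
gripper_force: 15.0
```

```bash
python3 -c "
from h import *
to(527.6,7.8,81,1)"
```

```text
t 28.63 pos [ 545.2 -407.6   13. ] rot [179.99  -0.     0.99] F [-0.1 -0.6  1. ] w 17.5 gf 15.0
wz -0.0001 then cm tx,ty,tz [ -1.04 -41.56  -6.8 ]
```

Emit:
move_arm --plan '[{"tx": 0,"ty": 0,"tz": -1.5,"wx": 0,"wy": 0,"wz": 0},{"tx": 0,"ty": 0,"tz": -3.4,"wx": 0,"wy": 0,"wz": 0},{"tx": 0,"ty": 0,"tz": -3.4,"wx": 0,"wy": 0,"wz": 0},{"tx": 0,"ty": 0,"tz": -3.4,"wx": 0,"wy": 0,"wz": 0},{"tx": 0,"ty": 0,"tz": -2.8,"wx": 0,"wy": 0,"wz": 0},{"tx": -0.1,"ty": -3.4,"tz": 0,"wx": 0,"wy": 0,"wz": 0},{"tx": -0.1,"ty": -3.5,"tz": 0,"wx": 0,"wy": 0,"wz": 0},{"tx": -0.1,"ty": -3.5,"tz": 0,"wx": 0,"wy": 0,"wz": 0},{"tx": -0.1,"ty": -3.5,"tz": 0,"wx": 0,"wy": 0,"wz": 0},{"tx": -0.1,"ty": -3.5,"tz": 0,"wx": 0,"wy": 0,"wz": 0},{"tx": -0.1,"ty": -3.5,"tz": 0,"wx": 0,"wy": 0,"wz": 0},{"tx": -0.1,"ty": -3.5,"tz": 0,"wx": 0,"wy": 0,"wz": 0}]'

```text
time_s: 29.63
ee_pos: [533.4, -162.1, 157.9]
ee_rot: [-180.0, 0.0, 1.0]
force: [0.1, -0.3, 0.0]
gripper_width: 17.4
gripper_force: 15.0
```

Emit:
move_arm --plan '[{"tx": -0.1,"ty": -3.5,"tz": 0,"wx": 0,"wy": 0,"wz": 0},{"tx": -0.1,"ty": -3.5,"tz": 0,"wx": 0,"wy": 0,"wz": 0},{"tx": -0.1,"ty": -3.5,"tz": 0,"wx": 0,"wy": 0,"wz": 0},{"tx": -0.1,"ty": -3.5,"tz": 0,"wx": 0,"wy": 0,"wz": 0},{"tx": 0,"ty": -3.16,"tz": 0,"wx": 0,"wy": 0,"wz": 0},{"tx": 0,"ty": 0,"tz": 1.5,"wx": 0,"wy": 0,"wz": 0},{"tx": 0,"ty": 0,"tz": 2,"wx": 0,"wy": 0,"wz": 0},{"tx": 0,"ty": 0,"tz": 1,"wx": 0,"wy": 0,"wz": 0},{"tx": 0,"ty": 0,"tz": 0,"wx": 0,"wy": 0,"wz": 0},{"tx": 0,"ty": 0,"tz": 0,"wx": 0,"wy": 0,"wz": 0},{"tx": 0,"ty": 0,"tz": 0,"wx": 0,"wy": 0,"wz": 0}]'

```text
time_s: 30.55
ee_pos: [527.7, 7.4, 113.6]
ee_rot: [180.0, -0.1, 1.0]
force: [0.6, 0.4, -0.7]
gripper_width: 17.5
gripper_force: 15.0
```

```bash
python3 -c "
from h import *
to(527,7.8,79,1)"
```

```text
t 30.55 pos [527.7   7.4 113.6] rot [ 1.7999e+02 -8.0000e-02  9.5000e-01] F [ 0.6  0.4 -0.7] w 17.5 gf 15.0
wz -0.0008 then cm tx,ty,tz [-0.07 -0.04  3.46]
```

Emit:
move_arm --plan '[{"tx": -0.06,"ty": -0.04,"tz": 1.3,"wx": 0,"wy": 0,"wz": 0},{"tx": 0,"ty": 0,"tz": 1.0,"wx": 0,"wy": 0,"wz": 0},{"tx": 0,"ty": 0,"tz": 0.5,"wx": 0,"wy": 0,"wz": 0},{"tx": 0,"ty": 0,"tz": 0.3,"wx": 0,"wy": 0,"wz": 0},{"tx": 0,"ty": 0,"tz": 0.3,"wx": 0,"wy": 0,"wz": 0},{"tx": 0,"ty": 0,"tz": 0,"wx": 0,"wy": 0,"wz": 0},{"tx": 0,"ty": 0,"tz": 0,"wx": 0,"wy": 0,"wz": 0}]'

```text
time_s: 31.13
ee_pos: [526.7, 8.1, 79.2]
ee_rot: [180.0, -0.0, 1.0]
force: [-0.5, -0.6, -1.1]
gripper_width: 17.9
gripper_force: 15.0
```

Emit:
move_arm --plan '[{"tx": 0,"ty": 0,"tz": 0,"wx": 0,"wy": 0,"wz": 0},{"tx": 0,"ty": 0,"tz": 0,"wx": 0,"wy": 0,"wz": 0},{"tx": 0,"ty": 0,"tz": 0,"wx": 0,"wy": 0,"wz": 0},{"tx": 0,"ty": 0,"tz": -1,"wx": 0,"wy": 0,"wz": 0},{"tx": 0,"ty": 0,"tz": -3,"wx": 0,"wy": 0,"wz": 0},{"tx": 0,"ty": 0,"tz": -4,"wx": 0,"wy": 0,"wz": 0},{"tx": 0.2,"ty": -3.5,"tz": 0,"wx": 0,"wy": 0,"wz": 0},{"tx": 0.3,"ty": -3.5,"tz": 0,"wx": 0,"wy": 0,"wz": 0},{"tx": 0.3,"ty": -3.5,"tz": 0,"wx": 0,"wy": 0,"wz": 0},{"tx": 0.3,"ty": -3.5,"tz": 0,"wx": 0,"wy": 0,"wz": 0},{"tx": 0.3,"ty": -3.5,"tz": 0,"wx": 0,"wy": 0,"wz": 0}]' --gripper 6

```text
time_s: 32.05
ee_pos: [537.4, 185.0, 160.1]
ee_rot: [-180.0, -0.1, 1.0]
force: [0.2, 0.1, -0.3]
gripper_width: 60.0
gripper_force: 0.0
```

```bash
python3 -c "
from h import *
T,S=frames().values()
print(fit([T],'cover',545.6,288.2,W=22),fit([S],'cover',545.6,288.2,W=22))
to(545.6,288,15,1)
"
```

```text
(array([572.4, 272.9]), np.float64(0.596)) (array([546.2, 288.2]), np.float64(0.337))
t 32.15 pos [537.8 188.  159.8] rot [-1.7987e+02 -1.2000e-01  1.2700e+00] F [-0.6 -0.4 -1.1] w 60.2 gf 0.0
wz 0.0048 then cm tx,ty,tz [ 0.95 -9.99 14.48]
```

Emit:
move_arm --plan '[{"tx": 0.3,"ty": -3.4,"tz": 0,"wx": 0,"wy": 0,"wz": 0},{"tx": 0.3,"ty": -3.4,"tz": 0,"wx": 0,"wy": 0,"wz": 0},{"tx": 0.3,"ty": -3.2,"tz": 2,"wx": 0,"wy": 0,"wz": 0},{"tx": 0,"ty": 0,"tz": 3,"wx": 0,"wy": 0,"wz": 0},{"tx": 0,"ty": 0,"tz": 1,"wx": 0,"wy": 0,"wz": 0},{"tx": 0,"ty": 0,"tz": 0,"wx": 0,"wy": 0,"wz": 0},{"tx": 0,"ty": 0,"tz": 0,"wx": 0,"wy": 0,"wz": 0},{"tx": 0,"ty": 0,"tz": 0,"wx": 0,"wy": 0,"wz": 0}]'

```text
time_s: 32.82
ee_pos: [545.7, 282.8, 100.6]
ee_rot: [-180.0, -0.1, 0.9]
force: [0.4, 0.1, 0.6]
gripper_width: 59.7
gripper_force: 0.0
```

```bash
python3 -c "
from h import *
S=grab_frame('side');T=grab_frame('top')
to(545.6,288,15,1)
A=T['color'][210:300,190:370,::-1];B=S['color'][110:290,240:420,::-1]
cv2.imwrite('pics/t7.png',np.hstack([cv2.resize(A,(400,400),interpolation=cv2.INTER_CUBIC),cv2.resize(B,(400,400),interpolation=cv2.INTER_CUBIC)]))
"
```

```text
t 32.92 pos [545.7 283.1 100.8] rot [-1.7993e+02 -1.7000e-01  9.2000e-01] F [1.2 0.  0.8] w 59.8 gf 0.0
wz -0.0013 then cm tx,ty,tz [-0.   -0.49  8.58]
```

View pics/t7.png

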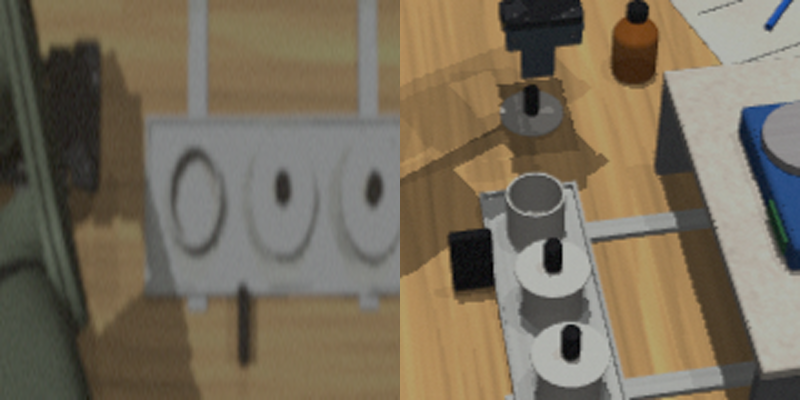

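Two covers sit level on the middle and right pots; the third cover lies under the gripper at side-tile (532,113), roughly where expected.

Emit:
move_arm --plan '[{"tx": 0,"ty": -0.48,"tz": 2.5,"wx": 0,"wy": 0,"wz": 0},{"tx": 0,"ty": 0,"tz": 2.5,"wx": 0,"wy": 0,"wz": 0},{"tx": 0,"ty": 0,"tz": 2,"wx": 0,"wy": 0,"wz": 0},{"tx": 0,"ty": 0,"tz": 1,"wx": 0,"wy": 0,"wz": 0},{"tx": 0,"ty": 0,"tz": 0.5,"wx": 0,"wy": 0,"wz": 0},{"tx": 0,"ty": 0,"tz": 0,"wx": 0,"wy": 0,"wz": 0},{"tx": 0,"ty": 0,"tz": 0,"wx": 0,"wy": 0,"wz": 0}]'

```text
time_s: 33.5
ee_pos: [545.5, 288.6, 15.1]
ee_rot: [-180.0, -0.1, 1.0]
force: [-0.3, -0.1, 0.3]
gripper_width: 59.7
gripper_force: 0.0
```

Emit:
move_arm --plan '[{"tx": 0,"ty": 0,"tz": 0,"wx": 0,"wy": 0,"wz": 0},{"tx": 0,"ty": 0,"tz": 0,"wx": 0,"wy": 0,"wz": 0},{"tx": 0,"ty": 0,"tz": 0,"wx": 0,"wy": 0,"wz": 0},{"tx": 0,"ty": 0,"tz": 0,"wx": 0,"wy": 0,"wz": 0},{"tx": 0,"ty": 0,"tz": 0,"wx": 0,"wy": 0,"wz": 0},{"tx": 0,"ty": 0,"tz": 0,"wx": 0,"wy": 0,"wz": 0},{"tx": 0,"ty": 0,"tz": 0,"wx": 0,"wy": 0,"wz": 0}]' --gripper 1 --force 15

```text
time_s: 34.08
ee_pos: [544.5, 288.3, 14.0]
ee_rot: [180.0, -0.0, 1.0]
force: [-0.1, -0.5, 1.4]
gripper_width: 17.4
gripper_force: 15.0
```

```bash
python3 -c "
from h import *
to(526,107.2,81,1)"
```

```text
t 34.08 pos [544.5 288.3  14. ] rot [179.99  -0.     1.  ] F [-0.1 -0.5  1.4] w 17.4 gf 15.0
wz -0.0001 then cm tx,ty,tz [-2.17 18.08 -6.7 ]
```

Emit:
move_arm --plan '[{"tx": 0,"ty": 0,"tz": -1.5,"wx": 0,"wy": 0,"wz": 0},{"tx": 0,"ty": 0,"tz": -3.4,"wx": 0,"wy": 0,"wz": 0},{"tx": 0,"ty": 0,"tz": -3.4,"wx": 0,"wy": 0,"wz": 0},{"tx": 0,"ty": 0,"tz": -3.3,"wx": 0,"wy": 0,"wz": 0},{"tx": -0.37,"ty": 3,"tz": 0,"wx": 0,"wy": 0,"wz": 0},{"tx": -0.37,"ty": 3,"tz": 0,"wx": 0,"wy": 0,"wz": 0},{"tx": -0.37,"ty": 3,"tz": 0,"wx": 0,"wy": 0,"wz": 0},{"tx": -0.37,"ty": 3,"tz": 0,"wx": 0,"wy": 0,"wz": 0},{"tx": -0.37,"ty": 3,"tz": 0,"wx": 0,"wy": 0,"wz": 0},{"tx": -0.37,"ty": 3.08,"tz": 0,"wx": 0,"wy": 0,"wz": 0},{"tx": 0,"ty": 0,"tz": 0,"wx": 0,"wy": 0,"wz": 0},{"tx": 0,"ty": 0,"tz": 0,"wx": 0,"wy": 0,"wz": 0}]'

```text
time_s: 35.08
ee_pos: [525.2, 106.0, 129.9]
ee_rot: [-180.0, 0.0, 0.8]
force: [0.9, 0.3, -0.7]
gripper_width: 17.6
gripper_force: 15.0
```

```bash
python3 -c "
from h import *
to(525.3,107.2,80,1)"
```

```text
t 35.08 pos [525.2 106.  129.9] rot [-1.7999e+02  1.0000e-02  8.3000e-01] F [ 0.9  0.3 -0.7] w 17.6 gf 15.0
wz -0.0029 then cm tx,ty,tz [ 0.01 -0.12  4.99]
```

Emit:
move_arm --plan '[{"tx": 0,"ty": 0,"tz": 1.5,"wx": 0,"wy": 0,"wz": 0},{"tx": 0,"ty": 0,"tz": 1.3,"wx": 0,"wy": 0,"wz": 0},{"tx": 0,"ty": 0,"tz": 0.9,"wx": 0,"wy": 0,"wz": 0},{"tx": 0,"ty": 0,"tz": 0.5,"wx": 0,"wy": 0,"wz": 0},{"tx": 0,"ty": 0,"tz": 0.4,"wx": 0,"wy": 0,"wz": 0},{"tx": 0,"ty": 0,"tz": 0.4,"wx": 0,"wy": 0,"wz": 0},{"tx": 0,"ty": 0,"tz": 0,"wx": 0,"wy": 0,"wz": 0},{"tx": 0,"ty": 0,"tz": 0,"wx": 0,"wy": 0,"wz": 0}]'

```text
time_s: 35.75
ee_pos: [525.7, 107.4, 80.1]
ee_rot: [-180.0, -0.0, 1.0]
force: [-0.2, 0.5, -0.8]
gripper_width: 17.5
gripper_force: 15.0
```

Emit:
move_arm --plan '[{"tx": 0,"ty": 0,"tz": 0,"wx": 0,"wy": 0,"wz": 0},{"tx": 0,"ty": 0,"tz": 0,"wx": 0,"wy": 0,"wz": 0},{"tx": 0,"ty": 0,"tz": 0,"wx": 0,"wy": 0,"wz": 0},{"tx": 0,"ty": 0,"tz": -1,"wx": 0,"wy": 0,"wz": 0},{"tx": 0,"ty": 0,"tz": -3,"wx": 0,"wy": 0,"wz": 0},{"tx": 0,"ty": 0,"tz": -4,"wx": 0,"wy": 0,"wz": 0},{"tx": -0.5,"ty": -4,"tz": 0,"wx": 0,"wy": 0,"wz": 0},{"tx": -0.5,"ty": -4,"tz": 0,"wx": 0,"wy": 0,"wz": 0},{"tx": -0.5,"ty": -4,"tz": 0,"wx": 0,"wy": 0,"wz": 0},{"tx": -0.5,"ty": -4,"tz": 0,"wx": 0,"wy": 0,"wz": 0},{"tx": 0,"ty": 0,"tz": 0,"wx": 0,"wy": 0,"wz": 0}]' --gripper 5

```text
time_s: 36.67
ee_pos: [502.0, 273.2, 161.0]
ee_rot: [-179.7, -0.1, 1.3]
force: [1.4, 0.1, -0.7]
gripper_width: 50.1
gripper_force: 0.0
```

```bash
python3 -c "
from h import *
S=grab_frame('side');T=grab_frame('top')
to(451,51,150,1)
for F in(T,S): # seated covers: knob (black) fits
  for x,y in((526,107.2),(527.5,7.8),(528.6,-93.2)):
    m=lambda f:((f['color'].max(2)<60)*255).astype(np.uint8)
    SH['k']=[[(12,9),(46,9)]]
    print(fit([F],'k',x,y,66,W=9,mk=m),end=' ')
A=T['color'][210:300,230:410,::-1];B=S['color'][180:300,270:390,::-1]
cv2.imwrite('pics/t8.png',np.hstack([cv2.resize(A,(360,400),interpolation=cv2.INTER_CUBIC),cv2.resize(B,(400,400),interpolation=cv2.INTER_CUBIC)]))
"
```

```text
t 36.77 pos [502.4 268.1 160.5] rot [ 1.7999e+02 -4.0000e-02  1.1700e+00] F [ 0.6 -0.7 -0.6] w 50.2 gf 0.0
wz 0.003 then cm tx,ty,tz [-5.52 21.61  1.05]
(array([524. , 106.8]), np.float64(0.554)) (array([525.5,   7.4]), np.float64(0.594)) (array([530. , -90.5]), np.float64(0.575)) (array([527.4, 109.5]), np.float64(0.219)) (array([528.6,   9.2]), np.float64(0.14)) (array([529.4, -90.9]), np.float64(0.179))
```

View pics/t8.png

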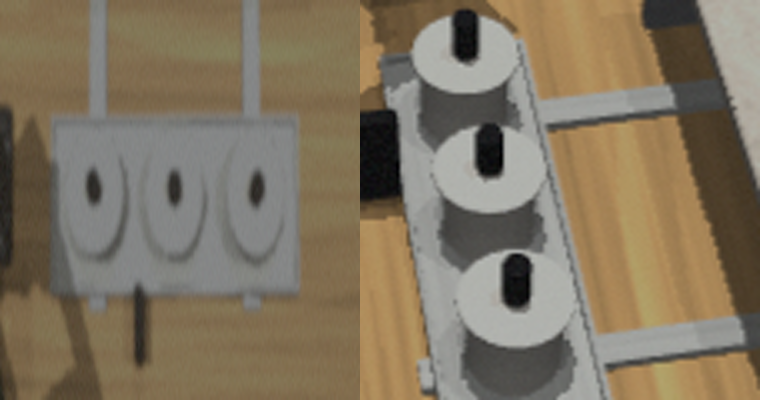

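Emit:
move_arm --plan '[{"tx": -1.05,"ty": 3.6,"tz": 0,"wx": 0,"wy": 0,"wz": 0},{"tx": -1.05,"ty": 3.6,"tz": 0,"wx": 0,"wy": 0,"wz": 0},{"tx": -1.05,"ty": 3.6,"tz": 0,"wx": 0,"wy": 0,"wz": 0},{"tx": -1.05,"ty": 3.6,"tz": 0,"wx": 0,"wy": 0,"wz": 0},{"tx": -1.05,"ty": 3.6,"tz": 0,"wx": 0,"wy": 0,"wz": 0},{"tx": -1.05,"ty": 3.6,"tz": 0,"wx": 0,"wy": 0,"wz": 0},{"tx": 0,"ty": 0,"tz": 0,"wx": 0,"wy": 0,"wz": 0},{"tx": 0,"ty": 0,"tz": 0,"wx": 0,"wy": 0,"wz": 0},{"tx": 0,"ty": 0,"tz": 0,"wx": 0,"wy": 0,"wz": 0}]'

```text
time_s: 37.52
ee_pos: [443.8, 49.1, 160.5]
ee_rot: [-180.0, -0.1, 0.9]
force: [0.0, 0.2, 0.1]
gripper_width: 50.0
gripper_force: 0.0
```

```bash
python3 -c "
from h import *
to(443,51.3,55,1)"
```

```text
t 37.52 pos [443.8  49.1 160.5] rot [-1.7998e+02 -7.0000e-02  8.7000e-01] F [0.  0.2 0.1] w 50.0 gf 0.0
wz -0.0023 then cm tx,ty,tz [-0.07 -0.22 10.55]
```

Emit:
move_arm --plan '[{"tx": -0.07,"ty": -0.2,"tz": 2,"wx": 0,"wy": 0,"wz": 0},{"tx": 0,"ty": 0,"tz": 2.5,"wx": 0,"wy": 0,"wz": 0},{"tx": 0,"ty": 0,"tz": 2.5,"wx": 0,"wy": 0,"wz": 0},{"tx": 0,"ty": 0,"tz": 2,"wx": 0,"wy": 0,"wz": 0},{"tx": 0,"ty": 0,"tz": 1.5,"wx": 0,"wy": 0,"wz": 0},{"tx": 0,"ty": 0,"tz": 0,"wx": 0,"wy": 0,"wz": 0},{"tx": 0,"ty": 0,"tz": 0,"wx": 0,"wy": 0,"wz": 0}]' --gripper 2.5

```text
time_s: 38.1
ee_pos: [442.8, 52.6, 54.6]
ee_rot: [180.0, 0.1, 1.1]
force: [-0.0, 0.3, 0.1]
gripper_width: 25.1
gripper_force: 0.0
```

Emit:
move_arm --plan '[{"tx": 0,"ty": 0,"tz": 0,"wx": 0,"wy": 0,"wz": 0},{"tx": 0,"ty": 0,"tz": 0,"wx": 0,"wy": 0,"wz": 0},{"tx": 0,"ty": 0,"tz": 0,"wx": 0,"wy": 0,"wz": 0},{"tx": 0,"ty": 0,"tz": 0,"wx": 0,"wy": 0,"wz": 0},{"tx": 0,"ty": 0,"tz": 0,"wx": 0,"wy": 0,"wz": 0}]' --gripper 0.5 --force 20

```text
time_s: 38.52
ee_pos: [443.9, 50.8, 56.0]
ee_rot: [179.9, -0.2, 1.1]
force: [1.5, -6.2, -1.2]
gripper_width: 12.0
gripper_force: 20.0
```

Emit:
move_arm --plan '[{"tx": 0.1,"ty": 0,"tz": 0,"wx": 0,"wy": 0,"wz": 0},{"tx": 0.25,"ty": 0,"tz": 0,"wx": 0,"wy": 0,"wz": 0},{"tx": 0.4,"ty": 0,"tz": 0,"wx": 0,"wy": 0,"wz": 0},{"tx": 0.55,"ty": 0,"tz": 0,"wx": 0,"wy": 0,"wz": 0},{"tx": 0.7,"ty": 0,"tz": 0,"wx": 0,"wy": 0,"wz": 0},{"tx": 0.8,"ty": 0,"tz": 0,"wx": 0,"wy": 0,"wz": 0},{"tx": 0.8,"ty": 0,"tz": 0,"wx": 0,"wy": 0,"wz": 0},{"tx": 0.8,"ty": 0,"tz": 0,"wx": 0,"wy": 0,"wz": 0},{"tx": 0.8,"ty": 0,"tz": 0,"wx": 0,"wy": 0,"wz": 0},{"tx": 0.8,"ty": 0,"tz": 0,"wx": 0,"wy": 0,"wz": 0},{"tx": 0.8,"ty": 0,"tz": 0,"wx": 0,"wy": 0,"wz": 0},{"tx": 0.8,"ty": 0,"tz": 0,"wx": 0,"wy": 0,"wz": 0}]'

```text
time_s: 39.52
ee_pos: [518.3, 52.3, 56.0]
ee_rot: [179.9, 0.1, 1.0]
force: [-3.6, -2.8, 2.5]
gripper_width: 12.1
gripper_force: 20.0
```

Emit:
move_arm --plan '[{"tx": 0.8,"ty": 0,"tz": 0,"wx": 0,"wy": 0,"wz": 0},{"tx": 0.8,"ty": 0,"tz": 0,"wx": 0,"wy": 0,"wz": 0},{"tx": 0.8,"ty": 0,"tz": 0,"wx": 0,"wy": 0,"wz": 0},{"tx": 0.8,"ty": 0,"tz": 0,"wx": 0,"wy": 0,"wz": 0},{"tx": 0.8,"ty": 0,"tz": 0,"wx": 0,"wy": 0,"wz": 0},{"tx": 0.8,"ty": 0,"tz": 0,"wx": 0,"wy": 0,"wz": 0},{"tx": 0.7,"ty": 0,"tz": 0,"wx": 0,"wy": 0,"wz": 0},{"tx": 0.55,"ty": 0,"tz": 0,"wx": 0,"wy": 0,"wz": 0},{"tx": 0.4,"ty": 0,"tz": 0,"wx": 0,"wy": 0,"wz": 0},{"tx": 0.3,"ty": 0,"tz": 0,"wx": 0,"wy": 0,"wz": 0},{"tx": 0.2,"ty": 0,"tz": 0,"wx": 0,"wy": 0,"wz": 0},{"tx": 0.2,"ty": 0,"tz": 0,"wx": 0,"wy": 0,"wz": 0}]'

```text
time_s: 40.52
ee_pos: [590.6, 53.7, 56.0]
ee_rot: [179.9, -0.0, 1.0]
force: [-2.0, -4.9, 6.3]
gripper_width: 12.0
gripper_force: 20.0
```

Emit:
move_arm --plan '[{"tx": 0.2,"ty": 0,"tz": 0,"wx": 0,"wy": 0,"wz": 0},{"tx": 0.2,"ty": 0,"tz": 0,"wx": 0,"wy": 0,"wz": 0},{"tx": 0.2,"ty": 0,"tz": 0,"wx": 0,"wy": 0,"wz": 0},{"tx": 0.2,"ty": 0,"tz": 0,"wx": 0,"wy": 0,"wz": 0},{"tx": 0.2,"ty": 0,"tz": 0,"wx": 0,"wy": 0,"wz": 0},{"tx": 0.2,"ty": 0,"tz": 0,"wx": 0,"wy": 0,"wz": 0},{"tx": 0.2,"ty": 0,"tz": 0,"wx": 0,"wy": 0,"wz": 0},{"tx": 0.2,"ty": 0,"tz": 0,"wx": 0,"wy": 0,"wz": 0},{"tx": 0.2,"ty": 0,"tz": 0,"wx": 0,"wy": 0,"wz": 0},{"tx": 0.1,"ty": 0,"tz": 0,"wx": 0,"wy": 0,"wz": 0},{"tx": 0,"ty": 0,"tz": 0,"wx": 0,"wy": 0,"wz": 0}]'

```text
time_s: 41.43
ee_pos: [609.9, 54.0, 56.0]
ee_rot: [179.9, -0.1, 1.0]
force: [-1.8, -3.7, 4.1]
gripper_width: 12.2
gripper_force: 20.0
```

Emit:
move_arm --plan '[{"tx": 0.2,"ty": 0,"tz": 0,"wx": 0,"wy": 0,"wz": 0},{"tx": 0.2,"ty": 0,"tz": 0,"wx": 0,"wy": 0,"wz": 0},{"tx": 0.1,"ty": 0,"tz": 0,"wx": 0,"wy": 0,"wz": 0},{"tx": 0,"ty": 0,"tz": 0,"wx": 0,"wy": 0,"wz": 0},{"tx": 0,"ty": 0,"tz": 0,"wx": 0,"wy": 0,"wz": 0}]'

```text
time_s: 41.85
ee_pos: [613.2, 54.1, 56.0]
ee_rot: [179.9, 0.1, 1.0]
force: [-6.3, -3.5, 8.4]
gripper_width: 11.7
gripper_force: 20.0
```

Emit:
move_arm --plan '[{"tx": 0.15,"ty": 0,"tz": 0,"wx": 0,"wy": 0,"wz": 0},{"tx": 0.15,"ty": 0,"tz": 0,"wx": 0,"wy": 0,"wz": 0},{"tx": 0,"ty": 0,"tz": 0,"wx": 0,"wy": 0,"wz": 0},{"tx": 0,"ty": 0,"tz": 0,"wx": 0,"wy": 0,"wz": 0}]'

```text
time_s: 42.18
ee_pos: [613.3, 54.1, 55.9]
ee_rot: [179.9, 0.5, 1.0]
force: [-11.9, -4.0, 12.1]
gripper_width: 12.0
gripper_force: 20.0
```

Emit:
move_arm --plan '[{"tx": -0.3,"ty": 0,"tz": 0,"wx": 0,"wy": 0,"wz": 0},{"tx": 0,"ty": 0,"tz": 0,"wx": 0,"wy": 0,"wz": 0},{"tx": 0,"ty": 0,"tz": 0,"wx": 0,"wy": 0,"wz": 0}]'

```text
time_s: 42.43
ee_pos: [613.4, 54.2, 55.9]
ee_rot: [179.9, 0.1, 1.0]
force: [-4.2, -3.9, 8.1]
gripper_width: 12.1
gripper_force: 20.0
```

Emit:
move_arm --plan '[{"tx": 0,"ty": 0,"tz": 0,"wx": 0,"wy": 0,"wz": 0},{"tx": 0,"ty": 0,"tz": 0,"wx": 0,"wy": 0,"wz": 0},{"tx": 0,"ty": 0,"tz": 0,"wx": 0,"wy": 0,"wz": 0},{"tx": 0,"ty": 0,"tz": -2,"wx": 0,"wy": 0,"wz": 0},{"tx": 0,"ty": 0,"tz": -3,"wx": 0,"wy": 0,"wz": 0},{"tx": -1,"ty": 0,"tz": -4,"wx": 0,"wy": 0,"wz": 0},{"tx": -3,"ty": 2,"tz": -2,"wx": 0,"wy": 0,"wz": 0},{"tx": -3,"ty": 2,"tz": 0,"wx": 0,"wy": 0,"wz": 0},{"tx": -3,"ty": 2,"tz": 0,"wx": 0,"wy": 0,"wz": 0},{"tx": -3,"ty": 2,"tz": 0,"wx": 0,"wy": 0,"wz": 0},{"tx": 0,"ty": 0,"tz": 0,"wx": 0,"wy": 0,"wz": 0},{"tx": 0,"ty": 0,"tz": 0,"wx": 0,"wy": 0,"wz": 0}]' --gripper 4

```text
time_s: 43.43
ee_pos: [485.0, -27.9, 165.4]
ee_rot: [-180.0, -0.1, 0.9]
force: [1.3, 0.8, -0.1]
gripper_width: 39.8
gripper_force: 0.0
```

```bash
python3 -c "
from h import *
S=grab_frame('side');T=grab_frame('top')
A=T['color'][150:290,190:430,::-1];B=S['color'][90:330,270:510,::-1]
cv2.imwrite('pics/t9.png',np.hstack([cv2.resize(A,(400,400),interpolation=cv2.INTER_CUBIC),cv2.resize(B,(400,400),interpolation=cv2.INTER_CUBIC)]))
"
```

```text
(no output)
```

View pics/t9.png

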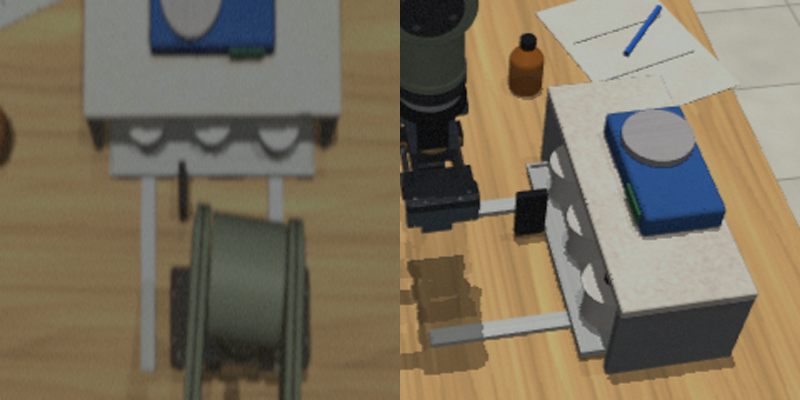

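```bash
python3 -c "
from h import *
S=grab_frame('side');T=grab_frame('top')
out=[]
for f,(a,b,c,d) in((T,(185,225,250,390)),(S,(160,330,330,430))):
  im=f['color'][a:b,c:d,::-1]; k=5 if f is T else 3
  im=cv2.resize(im,None,fx=k,fy=k,interpolation=cv2.INTER_CUBIC); im=cv2.convertScaleAbs(im,alpha=1.6)
  for x,y in((696,110),(697.5,10.7),(699,-90.2)):
    for z in(74,78):
      q=((proj(f,circ(x,y,z,36))-[c,a]+.5)*k).round().astype(np.int32); cv2.polylines(im,[q],True,(0,0,255) if z==78 else (0,255,0),1)
  out.append(im)
h=max(i.shape[0] for i in out); w=sum(i.shape[1] for i in out)
print(out[0].shape,out[1].shape)
cv2.imwrite('pics/t10.png',cv2.resize(np.hstack([cv2.copyMakeBorder(i,0,h-i.shape[0],0,0,0) for i in out]),(800,int(h*800/w))))
"
```

```text
(200, 700, 3) (510, 300, 3)
```

View pics/t10.png

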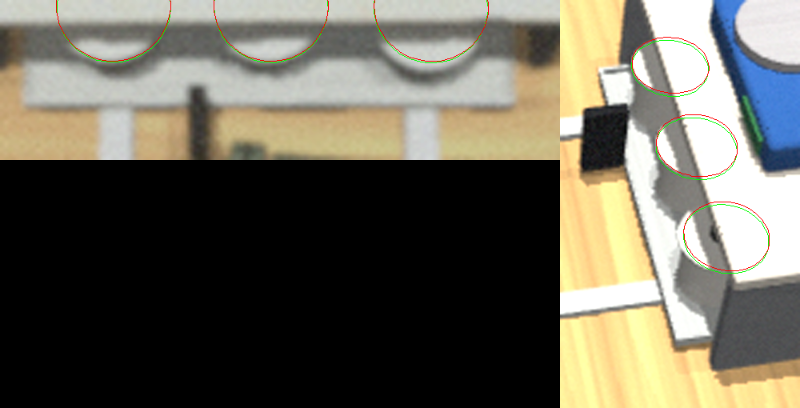

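```bash
python3 -c "
from h import *
f=grab_frame('side')
a,b,c,d=195,315,335,400;k=5
im=cv2.resize(f['color'][a:b,c:d,::-1],None,fx=k,fy=k,interpolation=cv2.INTER_CUBIC); im=cv2.convertScaleAbs(im,alpha=1.3);raw=im.copy()
for x,y in((697.5,10.7),(693,-90.2)):
  for z,r in((78,36),(74,36),(74,30),(14,30)):
    q=((proj(f,circ(x,y,z,r))-[c,a]+.5)*k).round().astype(np.int32); cv2.polylines(im,[q],True,(0,0,255) if r==36 else (0,255,0),1)
cv2.imwrite('pics/t11.png',np.hstack([raw,im]))
"
```

```text
(no output)
```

View pics/t11.png

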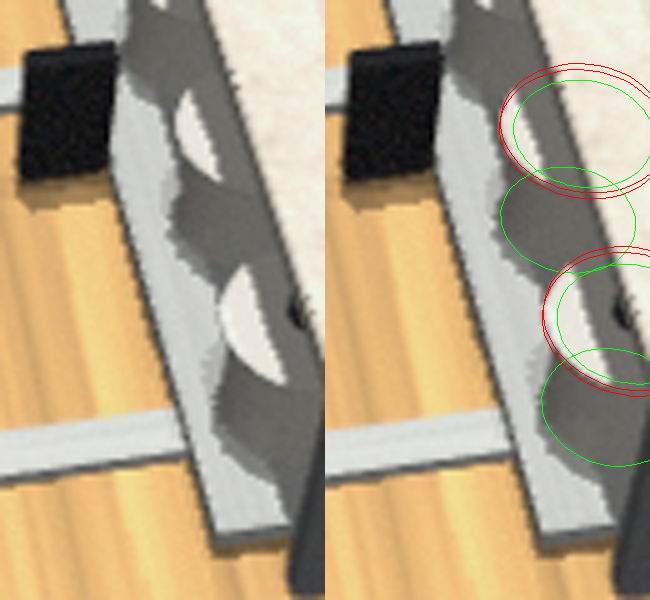

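```bash
python3 -c "
from h import *
to(612,54.1,56,1)"
```

```text
t 43.68 pos [486.8 -26.9 164.8] rot [-1.7999e+02 -3.0000e-02  1.0500e+00] F [ 0.9 -0.3  0.5] w 40.1 gf 0.0
wz 0.0009 then cm tx,ty,tz [12.66 -7.88 10.88]
```

Emit:
move_arm --plan '[{"tx": 3.1,"ty": -1.97,"tz": 0,"wx": 0,"wy": 0,"wz": 0},{"tx": 3.1,"ty": -1.97,"tz": 0,"wx": 0,"wy": 0,"wz": 0},{"tx": 3.1,"ty": -1.97,"tz": 0,"wx": 0,"wy": 0,"wz": 0},{"tx": 3.1,"ty": -1.97,"tz": 1,"wx": 0,"wy": 0,"wz": 0},{"tx": 0,"ty": 0,"tz": 3,"wx": 0,"wy": 0,"wz": 0},{"tx": 0,"ty": 0,"tz": 3,"wx": 0,"wy": 0,"wz": 0},{"tx": 0,"ty": 0,"tz": 2.5,"wx": 0,"wy": 0,"wz": 0},{"tx": 0,"ty": 0,"tz": 1.3,"wx": 0,"wy": 0,"wz": 0},{"tx": 0,"ty": 0,"tz": 0,"wx": 0,"wy": 0,"wz": 0},{"tx": 0,"ty": 0,"tz": 0,"wx": 0,"wy": 0,"wz": 0}]'

```text
time_s: 44.52
ee_pos: [608.5, 54.0, 56.0]
ee_rot: [180.0, 0.1, 1.0]
force: [0.1, -0.2, 0.6]
gripper_width: 39.7
gripper_force: 0.0
```

Emit:
move_arm --plan '[{"tx": 0,"ty": 0,"tz": 0,"wx": 0,"wy": 0,"wz": 0},{"tx": 0,"ty": 0,"tz": 0,"wx": 0,"wy": 0,"wz": 0},{"tx": 0,"ty": 0,"tz": 0,"wx": 0,"wy": 0,"wz": 0},{"tx": 0,"ty": 0,"tz": 0,"wx": 0,"wy": 0,"wz": 0},{"tx": 0,"ty": 0,"tz": 0,"wx": 0,"wy": 0,"wz": 0},{"tx": 0,"ty": 0,"tz": 0,"wx": 0,"wy": 0,"wz": 0}]' --gripper 0.5

```text
time_s: 45.02
ee_pos: [608.7, 54.0, 57.9]
ee_rot: [-179.9, -0.1, 1.0]
force: [-1.1, 2.6, 3.3]
gripper_width: 12.4
gripper_force: 20.0
```

Emit:
move_arm --plan '[{"tx": -0.1,"ty": 0,"tz": 0,"wx": 0,"wy": 0,"wz": 0},{"tx": -0.25,"ty": 0,"tz": 0,"wx": 0,"wy": 0,"wz": 0},{"tx": -0.4,"ty": 0,"tz": 0,"wx": 0,"wy": 0,"wz": 0},{"tx": -0.55,"ty": 0,"tz": 0,"wx": 0,"wy": 0,"wz": 0},{"tx": -0.7,"ty": 0,"tz": 0,"wx": 0,"wy": 0,"wz": 0},{"tx": -0.8,"ty": 0,"tz": 0,"wx": 0,"wy": 0,"wz": 0},{"tx": -0.8,"ty": 0,"tz": 0,"wx": 0,"wy": 0,"wz": 0},{"tx": -0.8,"ty": 0,"tz": 0,"wx": 0,"wy": 0,"wz": 0},{"tx": -0.8,"ty": 0,"tz": 0,"wx": 0,"wy": 0,"wz": 0},{"tx": -0.8,"ty": 0,"tz": 0,"wx": 0,"wy": 0,"wz": 0},{"tx": -0.8,"ty": 0,"tz": 0,"wx": 0,"wy": 0,"wz": 0},{"tx": -0.8,"ty": 0,"tz": 0,"wx": 0,"wy": 0,"wz": 0}]'

```text
time_s: 46.02
ee_pos: [533.8, 52.6, 57.9]
ee_rot: [-180.0, -0.3, 1.0]
force: [3.2, 3.9, 3.2]
gripper_width: 12.1
gripper_force: 20.0
```

Emit:
move_arm --plan '[{"tx": -0.8,"ty": 0,"tz": 0,"wx": 0,"wy": 0,"wz": 0},{"tx": -0.8,"ty": 0,"tz": 0,"wx": 0,"wy": 0,"wz": 0},{"tx": -0.8,"ty": 0,"tz": 0,"wx": 0,"wy": 0,"wz": 0},{"tx": -0.8,"ty": 0,"tz": 0,"wx": 0,"wy": 0,"wz": 0},{"tx": -0.8,"ty": 0,"tz": 0,"wx": 0,"wy": 0,"wz": 0},{"tx": -0.8,"ty": 0,"tz": 0,"wx": 0,"wy": 0,"wz": 0},{"tx": -0.8,"ty": 0,"tz": 0,"wx": 0,"wy": 0,"wz": 0},{"tx": -0.7,"ty": 0,"tz": 0,"wx": 0,"wy": 0,"wz": 0},{"tx": -0.5,"ty": 0,"tz": 0,"wx": 0,"wy": 0,"wz": 0},{"tx": -0.3,"ty": 0,"tz": 0,"wx": 0,"wy": 0,"wz": 0},{"tx": -0.1,"ty": 0,"tz": 0,"wx": 0,"wy": 0,"wz": 0},{"tx": 0,"ty": 0,"tz": 0,"wx": 0,"wy": 0,"wz": 0}]'

```text
time_s: 47.02
ee_pos: [461.1, 51.2, 57.8]
ee_rot: [-180.0, -0.2, 1.0]
force: [2.0, 4.0, 7.0]
gripper_width: 11.8
gripper_force: 20.0
```

```bash
python3 -c "
from h import *
f=grab_frame('side');to(452,51,56,1)
np.save('s.npy',f['color'])
k0=proj(f,[[550,0,80]]);print(k0)
B=f['color'][160:300,275:415,::-1]
cv2.imwrite('pics/t12.png',cv2.convertScaleAbs(cv2.resize(B,(600,600),interpolation=cv2.INTER_CUBIC),alpha=1.2))
"
```

```text
t 47.07 pos [461.   51.1  57.8] rot [-1.7997e+02 -1.6000e-01  9.9000e-01] F [1.2 4.  6.9] w 11.7 gf 20.0
wz -0.0001 then cm tx,ty,tz [-0.9  -0.    0.18]
[[319.08725654 230.74512428]]
```

View pics/t12.png

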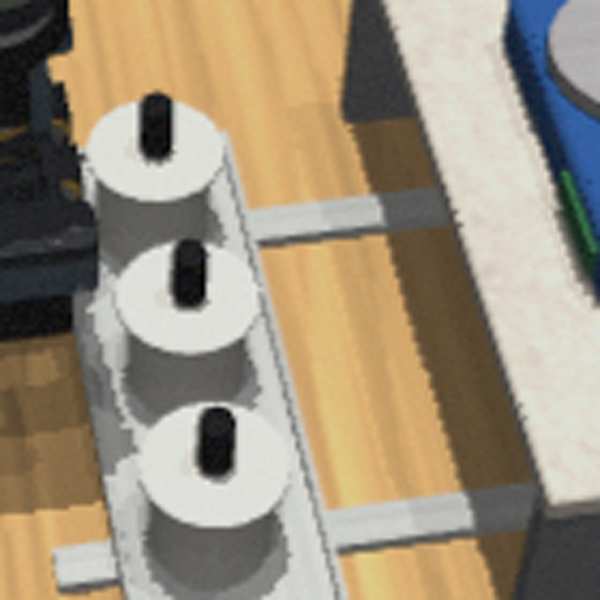

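```bash
python3 -c "
from h import *
f=grab_frame('side');c=f['color'].astype(int)
h=cv2.cvtColor(f['color'],cv2.COLOR_RGB2HSV)
for u in((311,195),(319,231),(325,270)):
  x,y=ray(f,u,78)
  W=24;a,b=u[1]-W,u[0]-W;S=6
  p=cv2.resize(f['color'][a:a+2*W,b:b+2*W],None,fx=S,fy=S,interpolation=cv2.INTER_CUBIC);v=p.astype(int)
  m=((v.min(2)>170)|(v.max(2)<60)).astype(np.uint8)
  n,l=cv2.connectedComponents((v.min(2)>170).astype(np.uint8)); L=l[W*S+8*S//2+10,W*S-30]
  k=cv2.convexHull(np.argwhere(l==L)[:,::-1].astype(np.int32)).astype(np.float32)
  E=cv2.fitEllipse(k); o=np.array(E[0])/S+[b,a]-.5
  q=proj(f,circ(*ray(f,o,77),78,36)).astype(np.float32); P=cv2.fitEllipse(q)
  print(ray(f,o,78).round(1),'meas',np.round(np.array(E[1])/S,1),round(E[2]),'pred',np.round(P[1],1),round(P[2]))
"
```

```text
[548.9 106.2] meas [22.6 32. ] 90 pred [24.  32.5] 91
[550.4   7.7] meas [25.4 34.1] 88 pred [26.5 34.2] 92
[554.7 -99.3] meas [39.4 55.7] 153 pred [29.7 36.2] 94
```

```bash
python3 -c "
from h import *
f=grab_frame('side')
for u in((311,195),(319,231),(325,270)):
 for t in(185,200,210):
  W=24;a,b=u[1]-W,u[0]-W;S=6
  v=cv2.resize(f['color'][a:a+2*W,b:b+2*W],None,fx=S,fy=S,interpolation=cv2.INTER_CUBIC).astype(int)
  m=cv2.morphologyEx((v.min(2)>t).astype(np.uint8),cv2.MORPH_OPEN,np.ones((25,25)))
  n,l=cv2.connectedComponents(m); L=l[W*S+34,W*S-30]
  k=cv2.convexHull(np.argwhere(l==L)[:,::-1].astype(np.int32)).astype(np.float32)
  E=cv2.fitEllipse(k); o=np.array(E[0])/S+[b,a]-.5
  P=cv2.fitEllipse(proj(f,circ(*ray(f,o,78),78,36)).astype(np.float32))
  print(t,L,ray(f,o,78).round(1),'meas',np.round(np.array(E[1])/S,1),round(E[2]),'pred',np.round(P[1],1),round(P[2]))
"
```

```text
Traceback (most recent call last):
cv2.error: OpenCV(4.12.0) /io/opencv/modules/imgproc/src/shapedescr.cpp:361: error: (-201:Incorrect size of input array) There should be at least 5 points to fit the ellipse in function 'fitEllipseNoDirect'
```

```bash
python3 -c "
from h import *
f=grab_frame('side')
for u in((311,195),(319,231),(325,270)):
 print(f['color'][u[1]+5,u[0]-6], f['color'][u[1]+22,u[0]].tolist())
 for t in(150,165,175,182,190):
  W=24;a,b=u[1]-W,u[0]-W;S=6
  v=cv2.resize(f['color'][a:a+2*W,b:b+2*W],None,fx=S,fy=S,interpolation=cv2.INTER_CUBIC).astype(int)
  m=cv2.morphologyEx((v.min(2)>t).astype(np.uint8),cv2.MORPH_OPEN,cv2.getStructuringElement(2,(41,41)))
  n,l,st,_=cv2.connectedComponentsWithStats(m)
  if n<2: continue
  L=1+st[1:,4].argmax()
  k=cv2.convexHull(np.argwhere(l==L)[:,::-1].astype(np.int32)).astype(np.float32)
  E=cv2.fitEllipse(k); o=np.array(E[0])/S+[b,a]-.5
  P=cv2.fitEllipse(proj(f,circ(*ray(f,o,78),78,36)).astype(np.float32))
  print(t,ray(f,o,78).round(1),'meas',np.round(np.array(E[1])/S,1),round(E[2]),'pred',np.round(P[1],1),round(P[2]))
"
```

```text
[185 186 181] [133, 132, 127]
150 [548.7 105.9] meas [23.  32.2] 91 pred [24.  32.5] 91
165 [548.5 105.8] meas [22.5 31.2] 91 pred [24.  32.5] 91
175 [548.6 105.9] meas [22.2 30.4] 91 pred [24.  32.5] 91
[184 186 180] [93, 91, 89]
150 [550.9   8.6] meas [27.  34.5] 83 pred [26.5 34.2] 92
165 [550.7   8.5] meas [26.3 33.5] 84 pred [26.5 34.2] 92
175 [549.9   7.2] meas [24.8 32.4] 90 pred [26.6 34.2] 92
[185 187 181] [86, 84, 81]
150 [549.2 -90.9] meas [30.6 40.3] 78 pred [29.5 36.1] 93
165 [548.6 -90.9] meas [30.4 37.6] 77 pred [29.5 36.1] 93
175 [546.3 -93.5] meas [28.1 34.6] 91 pred [29.6 36.2] 93
```

Emit:
move_arm --plan '[{"tx": 0.1,"ty": 0,"tz": 0,"wx": 0,"wy": 0,"wz": 0},{"tx": 0.2,"ty": 0,"tz": 0,"wx": 0,"wy": 0,"wz": 0},{"tx": 0.3,"ty": 0,"tz": 0,"wx": 0,"wy": 0,"wz": 0},{"tx": 0.4,"ty": 0,"tz": 0,"wx": 0,"wy": 0,"wz": 0},{"tx": 0.5,"ty": 0,"tz": 0,"wx": 0,"wy": 0,"wz": 0},{"tx": 0.6,"ty": 0,"tz": 0,"wx": 0,"wy": 0,"wz": 0},{"tx": 0.6,"ty": 0,"tz": 0,"wx": 0,"wy": 0,"wz": 0},{"tx": 0.6,"ty": 0,"tz": 0,"wx": 0,"wy": 0,"wz": 0},{"tx": 0.6,"ty": 0,"tz": 0,"wx": 0,"wy": 0,"wz": 0},{"tx": 0.6,"ty": 0,"tz": 0,"wx": 0,"wy": 0,"wz": 0},{"tx": 0.6,"ty": 0,"tz": 0,"wx": 0,"wy": 0,"wz": 0},{"tx": 0.6,"ty": 0,"tz": 0,"wx": 0,"wy": 0,"wz": 0}]'

```text
time_s: 48.22
ee_pos: [516.2, 52.2, 57.8]
ee_rot: [-180.0, 0.1, 1.0]
force: [-3.8, 3.9, 10.6]
gripper_width: 12.0
gripper_force: 20.0
```

Emit:
move_arm --plan '[{"tx": 0.6,"ty": 0,"tz": 0,"wx": 0,"wy": 0,"wz": 0},{"tx": 0.6,"ty": 0,"tz": 0,"wx": 0,"wy": 0,"wz": 0},{"tx": 0.6,"ty": 0,"tz": 0,"wx": 0,"wy": 0,"wz": 0},{"tx": 0.6,"ty": 0,"tz": 0,"wx": 0,"wy": 0,"wz": 0},{"tx": 0.6,"ty": 0,"tz": 0,"wx": 0,"wy": 0,"wz": 0},{"tx": 0.6,"ty": 0,"tz": 0,"wx": 0,"wy": 0,"wz": 0},{"tx": 0.6,"ty": 0,"tz": 0,"wx": 0,"wy": 0,"wz": 0},{"tx": 0.6,"ty": 0,"tz": 0,"wx": 0,"wy": 0,"wz": 0},{"tx": 0.6,"ty": 0,"tz": 0,"wx": 0,"wy": 0,"wz": 0},{"tx": 0.6,"ty": 0,"tz": 0,"wx": 0,"wy": 0,"wz": 0},{"tx": 0.6,"ty": 0,"tz": 0,"wx": 0,"wy": 0,"wz": 0},{"tx": 0.5,"ty": 0,"tz": 0,"wx": 0,"wy": 0,"wz": 0}]'

```text
time_s: 49.22
ee_pos: [587.3, 53.6, 57.9]
ee_rot: [-180.0, 0.1, 1.0]
force: [-4.0, 4.6, 9.6]
gripper_width: 12.1
gripper_force: 20.0
```

Emit:
move_arm --plan '[{"tx": 0.4,"ty": 0,"tz": 0,"wx": 0,"wy": 0,"wz": 0},{"tx": 0.3,"ty": 0,"tz": 0,"wx": 0,"wy": 0,"wz": 0},{"tx": 0.2,"ty": 0,"tz": 0,"wx": 0,"wy": 0,"wz": 0},{"tx": 0.2,"ty": 0,"tz": 0,"wx": 0,"wy": 0,"wz": 0},{"tx": 0.2,"ty": 0,"tz": 0,"wx": 0,"wy": 0,"wz": 0},{"tx": 0.2,"ty": 0,"tz": 0,"wx": 0,"wy": 0,"wz": 0},{"tx": 0.2,"ty": 0,"tz": 0,"wx": 0,"wy": 0,"wz": 0},{"tx": 0.1,"ty": 0,"tz": 0,"wx": 0,"wy": 0,"wz": 0},{"tx": 0.1,"ty": 0,"tz": 0,"wx": 0,"wy": 0,"wz": 0},{"tx": 0.1,"ty": 0,"tz": 0,"wx": 0,"wy": 0,"wz": 0},{"tx": 0,"ty": 0,"tz": 0,"wx": 0,"wy": 0,"wz": 0},{"tx": 0,"ty": 0,"tz": 0,"wx": 0,"wy": 0,"wz": 0}]'

```text
time_s: 50.22
ee_pos: [607.3, 54.0, 57.9]
ee_rot: [-180.0, 0.1, 1.0]
force: [-2.0, 4.2, 8.6]
gripper_width: 12.0
gripper_force: 20.0
```

Emit:
move_arm --plan '[{"tx": 0.15,"ty": 0,"tz": 0,"wx": 0,"wy": 0,"wz": 0},{"tx": 0.15,"ty": 0,"tz": 0,"wx": 0,"wy": 0,"wz": 0},{"tx": 0.1,"ty": 0,"tz": 0,"wx": 0,"wy": 0,"wz": 0},{"tx": 0,"ty": 0,"tz": 0,"wx": 0,"wy": 0,"wz": 0},{"tx": 0,"ty": 0,"tz": 0,"wx": 0,"wy": 0,"wz": 0}]'

```text
time_s: 50.63
ee_pos: [608.7, 54.0, 57.8]
ee_rot: [-180.0, 0.4, 1.0]
force: [-7.7, 4.4, 12.0]
gripper_width: 11.7
gripper_force: 20.0
```

Emit:
move_arm --plan '[{"tx": -0.2,"ty": 0,"tz": 0,"wx": 0,"wy": 0,"wz": 0},{"tx": 0,"ty": 0,"tz": 0,"wx": 0,"wy": 0,"wz": 0},{"tx": 0,"ty": 0,"tz": 0,"wx": 0,"wy": 0,"wz": 0}]'

```text
time_s: 50.88
ee_pos: [608.7, 54.0, 57.8]
ee_rot: [-180.0, 0.1, 1.0]
force: [-2.6, 4.4, 8.4]
gripper_width: 12.0
gripper_force: 20.0
```

Emit:
move_arm --plan '[{"tx": 0,"ty": 0,"tz": 0,"wx": 0,"wy": 0,"wz": 0},{"tx": 0,"ty": 0,"tz": 0,"wx": 0,"wy": 0,"wz": 0},{"tx": 0,"ty": 0,"tz": 0,"wx": 0,"wy": 0,"wz": 0},{"tx": 0,"ty": 0,"tz": -2,"wx": 0,"wy": 0,"wz": 0},{"tx": 0,"ty": 0,"tz": -3,"wx": 0,"wy": 0,"wz": 0},{"tx": -1,"ty": 0,"tz": -4,"wx": 0,"wy": 0,"wz": 0},{"tx": -3,"ty": 2,"tz": -2,"wx": 0,"wy": 0,"wz": 0},{"tx": -3,"ty": 2,"tz": 0,"wx": 0,"wy": 0,"wz": 0},{"tx": -3,"ty": 2,"tz": 0,"wx": 0,"wy": 0,"wz": 0},{"tx": -3,"ty": 2,"tz": 0,"wx": 0,"wy": 0,"wz": 0},{"tx": 0,"ty": 0,"tz": 0,"wx": 0,"wy": 0,"wz": 0},{"tx": 0,"ty": 0,"tz": 0,"wx": 0,"wy": 0,"wz": 0}]' --gripper 4

```text
time_s: 51.88
ee_pos: [480.0, -29.8, 166.8]
ee_rot: [180.0, 0.1, 0.9]
force: [0.2, 0.2, 0.6]
gripper_width: 40.4
gripper_force: 0.0
```

```bash
python3 -c "
from h import *
f=grab_frame('side'); t=grab_frame('top')
g=cv2.imread('pics/t9.png')
B=cv2.resize(f['color'][90:330,270:510,::-1],(400,400),interpolation=cv2.INTER_CUBIC)
A=cv2.resize(t['color'][150:290,190:430,::-1],(400,400),interpolation=cv2.INTER_CUBIC)
print('diff vs home picture: side',np.abs(B.astype(int)-g[:,400:])[140:370,120:240].mean(), 'top',np.abs(A.astype(int)-g[:,:400])[100:190,90:340].mean(), 'side>40',(np.abs(B.astype(int)-g[:,400:])[140:370,120:240].max(2)>40).mean())
"
```

```text
diff vs home picture: side 1.187403381642512 top 1.6305333333333334 side>40 0.0
```

The scene matches the home picture: the tray is home and the covers are in place, so I'm handing in.

```bash
python3 -c "
from workcell import env
print(env.job_done())"
```

```text
the job is handed in; nothing more can be done
None
```

I handed the job in with the tray pushed home to its end stop, all three pots standing on it and a cover seated level on each; the hand-in call returned no verdict. The right-hand pot and its cover had moved about 5 mm towards the robot during the first push, so I pulled the tray out again, found that cover still level, and pushed it back home.

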